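# Prop the engraver's guard and take out the cradle

### The arm

A 7-joint arm with a two-finger parallel gripper is mounted at the origin on the work surface. World frame = base frame: x ahead of the robot, y to its left, z up, the work surface at z = 0. Lengths are in m, angles in rad, forces in N, time in s.
With the tool pointing down it reaches from about 0.425 to 0.875 m from the base axis. Payload 4.7 kg.
Tool frame: the origin (TCP) lies midway between the tips of the shut fingers; the grasp point (between the pads) lies 19 mm behind it; z points along the fingers, y is the line along which they close (so a half turn about z gives the same grasp; the last joint's range is limited). The gripper opens to 87 mm and grips with 3 to 60 N. Pads are 19 mm wide; open, the fingers measure 117 mm over their backs; the gripper's body (75 mm by 190 mm) begins 51 mm behind the grasp point.
Start: joints at [-1.232, 0.321, -0.07, 1.45, 0.023, 1.371, -0.057], TCP at [0.207, 0.616, 0.223] pointing down, gripper open.
Joint ranges: [-2.86, 2.86], [-0.3, 2.09], [-1.38, 1.24], [0.06, 2.45], [-1.56, 4.7], [0.09, 2.05], [-2.69, 2.69]. Speed limits (rad/s): [2.57, 2.57, 3.14, 3.14, 3.14, 3.14, 3.14].

### API

Orientations are given as a rotation vector (axis times angle).
In Python, from bench import ctrl gives the robot as it stands. The module is installed in compiled form; this text tells all that it offers.
- The arm moves only by the shell command python3 -m handwheel 'ROWS' [FORCE]. ROWS is JSON, a list of rows, each a list of 7 numbers: the finger opening in m, from 0 to 0.087, then the shift along the tool's x, y, z in m, then the turn, a rotation vector about the tool's x, y, z in degrees. A call has 1 to 12 rows; each row shifts and turns the commanded pose from where the row before left it, along the tool's axes as they then stand; what a row does not reach is not made up. A row lasts 1/8 s, in which the tool goes at most 62.5 mm and 10.7 degrees, less where a joint would pass 70% of its speed; a pose out of reach is approached as far as the arm can. A call is refused whole if a number of a shift passes 0.0625 or a number of a turn 10.7, either way. A call with a gripper value outside its range is refused whole. The fingers move at their own pace and stop on an object; FORCE is the grip in N (left out, the last holds). Time passes only in rows, so rows that do not move let the fingers close. It gives the time, the measured TCP pose, the force, the opening and the grip force at its end, in the units of the state.
- ctrl.get_state(): the state, without advancing time (a new reading comes with each control period).
- ctrl.get_image(name): name is "scene" or "top" or "wrist"; returns (picture, depth): 480x640x3 uint8, blue, green, red; 480x640 float32, m along the optical axis (not along the pixel's ray), 0 where there is no reading.
- ctrl.camera_info(name): a dict with "intrinsics" (3x3 intrinsics, pixels), "R" (3x3) and "t" (3): a world point X has camera coordinates R X + t. Camera axes: x right, y down, z forward; pixel columns grow to the right and rows downward; lengths in m; the calibration is good to about 2 mm. The wrist camera is an equidistant fisheye: a pixel r from the principal point sees the ray r / f radians off the axis. A picture is of the moment at which its call begins: read the wrist's pose just before it. camera_info takes no time and is no camera call; for the wrist camera it gives the pose at the moment of the call.
- ctrl.close_job(): hands the job in; it is judged then, once.
The state is a dict: "time": time; "joint_positions": joint angles; "qd": joint speeds; "joint_torque": joint torques, N m; "position": TCP position; "tool_rot": TCP orientation; "ft_force": force on the tool from outside, world axes, zero at the start; "torque": the same for the moment, N m; "grip_width": opening from 0.0 (shut) to 1.0 (fully open); "grip_force": force on a finger pad.
Only numpy, scipy, OpenCV 4.12 (cv2) and the standard library are available. Lean on these libraries where they do the work, as an engineer would, in place of code of your own. Each camera call takes 0.05 s, during which the arm holds its last target. There are 200 camera calls.

### The job

Raise the bench engraver's amber guard right up without letting it drop, swing the prop stay on the machine's right-hand wall up until its fork stands under the peg on the guard's edge, then lower the guard on to it and press it down firmly so that the peg is fully home in the stay's fork. Then reach in under the propped guard, take the open channel-shaped cradle and set it down, not dropped, upright on its base in the open tray. Leave the guard propped, and leave the solid block on the bed and the other things on the bench where they are.

Things in the scene. Friction and masses are not known exactly. Their poses are not given: they have to be found in the camera images.
- engraver: the bench laser engraver, fixed. Origin: centre of its underside; x points to its back, y to its left, z up. Base x -130 to +140 mm, 318 mm wide. Open at the front; side walls 6 mm thick at y = +-156 mm (x -112 to +138 mm, up to z = 118 mm), a back wall 112 mm high. Guard hinge line along y at x = 110, z = 125 mm; the stay is on the outside of the right-hand (-y) wall.
- bed (a point): centre of the engraver's flat work bed: engraver x = -6 mm, y = 0, z = 50 mm. The bed is 232 mm (x) x 300 mm (y). Above its back part stands the parked gantry: a beam across at engraver x = 76 to 94 mm, z = 94 to 112 mm, and in its middle the laser head (x 45 to 79 mm, y +-22 mm, z from 64 mm up).
- guard_angle (a joint): opening angle of the amber guard flap (rad): 0 shut and level, grows as its front edge rises, stop at 1.13. 0.5 kg. Its stiff hinge (0.5 N m of friction) holds it where it is left only above about 0.7 rad, and yields to a few newtons pushed down on the handle; lower it falls shut. Seated on the stay it stands at 0.87 to 0.90 and the hinge yields no more.
- guard: the amber guard flap of tinted acrylic in an aluminium frame, with lip, handle and peg. Origin on its hinge axis, mid-width; shut, its frame is parallel to the engraver's; it turns about y. The pane lies in its x-y plane from x = 0 to -220 mm.
- guard_hinge (a point): point on the guard's hinge axis, mid-width; the axis is the engraver's y. Does not move.
- guard_handle (a point): middle of the guard's handle, a round bar of 10 mm diameter and 110 mm length along the engraver's y, held by two end posts 41 mm in front of the lip (free gap behind the bar 36 mm). Shut: 262 mm in front of and 17 mm below the hinge axis; turns with the guard.
- guard_lip (a point): centre of the outer face of the lip along the guard's front edge (36 mm x 300 mm; handle posts 55 mm to either side). The flap is 220 mm from hinge to front edge, 300 mm wide, 5 mm thick; shut, the lip hangs 34 mm below the front edge and this face looks at the robot; open, the lip juts towards the robot over the bed (propped, its tip is at engraver x = -62, z = 268 mm).
- guard_peg (a point): steel peg of 10 mm diameter that sticks out 30 mm from the guard's right-hand edge, along the engraver's y; origin on its axis, in the plane of the stay's head, 130 mm from the hinge axis. Turns with the guard.
- stay_angle (a joint): angle of the prop stay (rad): 0 lying level, pointing to the front; grows as it swings up and back about the engraver's y; 1.57 upright; range 0 to 1.8. A snug pivot (0.2 N m of friction) holds it anywhere. With the guard at its stop the short horn passes 8 mm below the peg and the tall horn meets it at about 1.6; as the guard is pressed down it goes forward to 1.44, seated.
- stay: the prop stay: flat steel bar 14 mm x 10 mm with cross grip and forked head. Origin on its pivot; -x of its frame points out along the bar; it turns about y.
- stay_pivot (a point): point on the stay's pivot axis: engraver x = 50 mm, y = -170 mm, z = 50 mm. Does not move.
- stay_grip (a point): grip point of the stay: the middle of a round rubber cross grip of 14 mm diameter, 72 mm long along the engraver's y, that sticks out to the right of the stay, 125 mm from the pivot. The grip point is 62 mm outboard of the flat bar of the stay. Moves with the stay.
- stay_fork (a point): in the forked steel head at the end of the stay (12 mm wide along y, 26 mm across): where the axis of the seated peg lies, 176 mm from the pivot and between two horns 13 mm apart. The short horn (back side) ends 3 mm beyond the origin, the tall one (front side) 24 mm beyond it.
- cradle: the part to take: aluminium U-channel, open at the top, 90 mm long (its x) x 50 mm wide (y) x 45 mm high, walls and base 5 mm, about 0.16 kg; origin at the centre of its underside. Lies on the bed, length about along the engraver's x, left or right of the middle. Grip it across its 50 mm width.
- block: plain solid aluminium block 90 x 50 x 24 mm, no trough, beside the cradle on the bed; not to be moved. Origin at the centre of its underside.
- tray: open sheet-steel tray, fixed, 220 mm (x) x 150 mm (y) outside, walls 3 mm thick and 35 mm high, inner floor at z = 3 mm; origin at the centre of its underside.
- screwdriver: hand screwdriver with wooden handle, lying flat to the right of the engraver; a bystander
- wrench: steel open-ended wrench lying flat near the robot's base; a bystander
- jar: glass jar of 64 mm diameter and 85 mm height behind the tray; a bystander
- offcut: plywood offcut 110 x 60 x 16 mm lying in front of the engraver; a bystander
- hammer: hammer lying to the far right; a bystander
- tape: tape measure 70 x 32 x 62 mm, standing at the near right; a bystander
- spray: aerosol can of 52 mm diameter and 170 mm height, standing left of the jar; a bystander

How it is judged:
By the outcome, as a careful person would: the job done as asked, in the order asked, and still so for the second after the job is handed in, with the robot touching nothing.
It also fails if it takes over 72 s, if anything falls off the work surface, if the arm or the gripper's body presses on something with over 40 N, if the wrist force passes 120 N, or if a joint passes its speed limit or range.

## Working session

There is one attempt and no reset: what is moved stays moved. The work goes in short steps, Python scripts to look and compute and a shell command to move; the robot and the scene stay as the last step left them, time stands still between calls to the robot, and variables do not carry over. Pictures are saved under pics/ and viewed, at most 10 in all, crops included, and the job is handed in when it is done.

```bash
mkdir -p pics
python3 - <<'E'
from bench import ctrl
import cv2,numpy as np
s=ctrl.get_state();print({k:np.round(v,3) for k,v in s.items()})
for n in("scene","top"):
    im,d=ctrl.get_image(n);cv2.imwrite(f"pics/{n}0.png",im);np.save(f"pics/{n}0.npy",d)
    c=ctrl.camera_info(n);print(n,np.round(c["intrinsics"],1).tolist(),np.round(c["R"],3).tolist(),np.round(c["t"],3).tolist(),(d>0).mean())
E
```

```text
{'time': np.float64(0.0), 'joint_positions': array([-1.232,  0.322, -0.07 ,  1.452,  0.023,  1.371, -0.057]), 'qd': array([-0.001,  0.   , -0.   , -0.002, -0.001, -0.001,  0.   ]), 'joint_torque': array([ 0.0000e+00, -4.9128e+01, -4.0400e-01, -3.1254e+01, -6.4000e-02,
        4.4000e-02,  0.0000e+00]), 'position': array([0.207, 0.615, 0.221]), 'tool_rot': array([-5.08e-01, -3.10e+00,  3.00e-03]), 'ft_force': array([0.163, 0.776, 0.531]), 'torque': array([-0.003, -0.051, -0.021]), 'grip_force': np.float64(0.0), 'grip_width': np.float64(1.0)}
scene [[606.0, 0.0, 313.0], [0.0, 606.0, 233.8], [0.0, 0.0, 1.0]] [[0.74, 0.673, 0.009], [0.368, -0.394, -0.842], [-0.563, 0.626, -0.539]] [-0.389, -0.107, 1.924] 0.976259765625
top [[433.9, 0.0, 324.1], [0.0, 433.9, 243.4], [0.0, 0.0, 1.0]] [[-0.018, -1.0, 0.012], [-0.99, 0.016, -0.138], [0.138, -0.015, -0.99]] [0.004, 0.506, 1.133] 0.9959147135416667
```

View pics/top0.png

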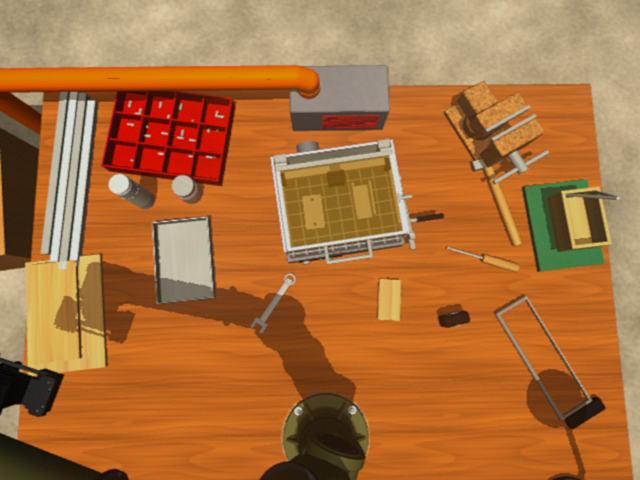

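View pics/scene0.png

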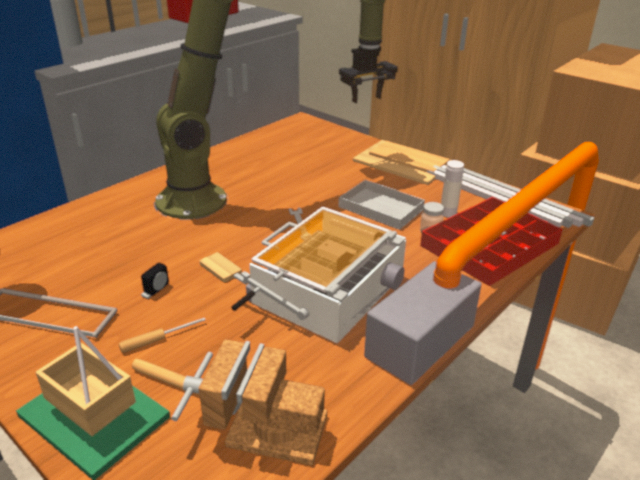

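The top view shows the engraver centred near (343,200), handle near (349,253), stay grip near (428,216), tray near (184,260), and two parts under the amber at (313,211) and (361,200). Next I zoom in and get heights.

```bash
cat > h.py <<'E'
from bench import ctrl
import cv2,numpy as np
from scipy.spatial.transform import Rotation as Rn
def cam(n):
    c=ctrl.camera_info(n);return np.array(c["intrinsics"]),np.array(c["R"]),np.array(c["t"])
def cloud(n,d):
    K,R,t=cam(n);v,u=np.mgrid[:480,:640]
    P=np.stack([(u-K[0,2])/K[0,0]*d,(v-K[1,2])/K[1,1]*d,d],-1)
    return (P-t)@R
def ray(n,uv,z):
    K,R,t=cam(n);uv=np.atleast_2d(uv).astype(float)
    r=np.c_[(uv-K[:2,2][None])/[K[0,0],K[1,1]],np.ones(len(uv))]@R;C=-R.T@t
    return C+r*((z-C[2])/r[:,2])[:,None]
E
python3 - <<'E'
from h import *
im=cv2.imread("pics/top0.png");d=np.load("pics/top0.npy")
W=cloud("top",d)
a=cv2.resize(im[125:285,255:455],None,fx=4,fy=4,interpolation=cv2.INTER_CUBIC)[:600]
cv2.imwrite("pics/top0c.png",a)
for v,u in [(180,340),(253,349),(216,428),(211,313),(200,361),(260,184),(157,330)]: print(u,v,W[v,u].round(3))
# tray & engraver outlines
Z=W[...,2]
m=((Z>.085)&(Z<.16)).astype(np.uint8);m[:, :255]=0;m[:,455:]=0;m[:130]=0;m[285:]=0
P=W[m>0];print(len(P))
m2=((Z>.1)&(Z<.135)).astype(np.uint8);m2[:,:255]=0;m2[:,455:]=0;m2[:130]=0;m2[285:]=0
n,l,st,c=cv2.connectedComponentsWithStats(m2)
for i in range(1,n):
    if st[i,4]>60:
        Q=W[l==i];print(st[i],Q.mean(0).round(3),cv2.minAreaRect(Q[:,:2].astype(np.float32)*1000))
E
```

```text
340 180 [ 0.655 -0.047  0.124]
349 253 [ 0.478 -0.071  0.037]
428 216 [ 0.567 -0.277  0.08 ]
313 211 [0.575 0.023 0.128]
361 200 [ 0.602 -0.099  0.125]
184 260 [0.471 0.379 0.004]
330 157 [ 0.74  -0.025  0.057]
12177
[  271   139   142   125 11703] [ 0.605 -0.046  0.126] ((599.589599609375, -57.67982482910156), (297.3232116699219, 338.49041748046875), 7.708144187927246)
```

View pics/top0c.png

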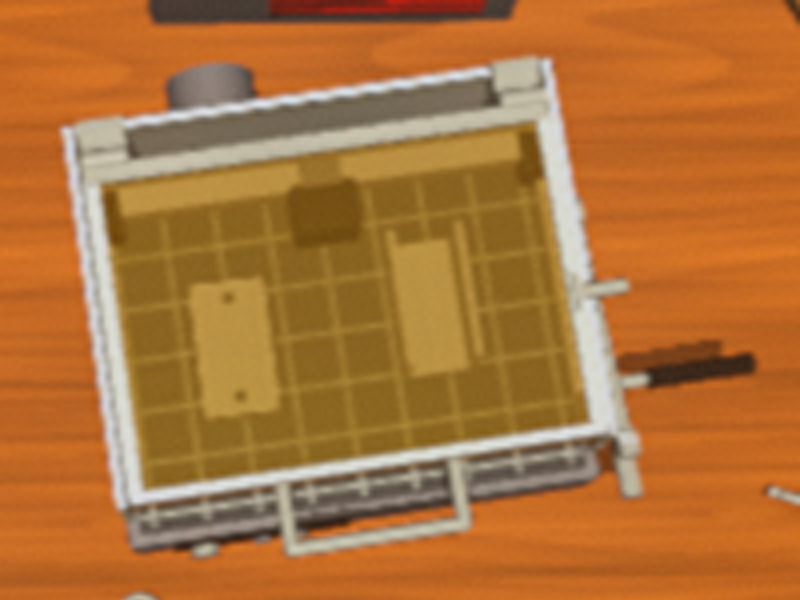

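The zoom (4x, offset 255,125) shows the solid block with two dots at left (235,345) and the U-channel with two wall rims at right (435,300): the cradle is on the right. The handle bar runs from (292,550) to (467,523), peg at (600,289), stay grip from (630,380) to (752,363).

Run:
```python
from h import *
o=lambda p:(np.array(p,float)+.5)/4-.5+[255,125]
K=ray("top",o([(122,507),(612,430),(64,128),(550,60)]),.118)
print("corners",K.round(4).tolist())
f=np.array([[-.112,.159],[-.112,-.159],[.138,.159],[.138,-.159]])
def fit(f,w):
    fc,wc=f.mean(0),w.mean(0);a,b=f-fc,w-wc
    th=np.arctan2((a[:,0]*b[:,1]-a[:,1]*b[:,0]).sum(),(a*b).sum());R=np.array([[np.cos(th),-np.sin(th)],[np.sin(th),np.cos(th)]])
    return th,wc-R@fc,R,(b-a@R.T)
th,o0,R,res=fit(f,K[:,:2]);print("th",th,np.degrees(th),"org",o0,res.round(4).tolist())
H=ray("top",o([(292,550),(467,523)]),.108);print("handle",H.round(4).tolist(),"local",((H[:,:2]-o0)@R).round(4).tolist())
G=ray("top",o([(645,380),(752,363)]),.05+.007);print("grip",G.round(4).tolist(),"local",((G[:,:2]-o0)@R).round(4).tolist())
G=ray("top",o([(575,292),(628,285)]),.125);print("peg",((G[:,:2]-o0)@R).round(4).tolist())
C=ray("top",o([(387,232),(462,220),(485,355)]),.095);print("cradle rims local",((C[:,:2]-o0)@R).round(4).tolist())
d=np.load("pics/top0.npy");W=cloud("top",d);Z=W[...,2]
c,s=np.cos(0),0
m=(Z>.02)&(Z<.05)&(W[...,1]>.25)&(W[...,1]<.5)&(W[...,0]>.33)&(W[...,0]<.61)
r=cv2.minAreaRect(W[m][:,:2].astype(np.float32)*1000);print("tray",r,m.sum())
m=(Z>.09)&(W[...,0]>.3)&(W[...,0]<.8)&(W[...,1]>.15)&(W[...,1]<.62); print("tall", W[m].mean(0),W[m].min(0),W[m].max(0))
```

```text
corners [[0.4758, 0.0938, 0.118], [0.5193, -0.2141, 0.118], [0.7213, 0.1295, 0.118], [0.7627, -0.1848, 0.118]]
th 0.13436989916402178 7.698828115696897 org [ 0.60688593 -0.0456153 ] [[0.0012, -0.0031], [0.0021, 0.0041], [-0.001, -0.0009], [-0.0023, -0.0001]]
handle [[0.448, -0.0117, 0.108], [0.4632, -0.1221, 0.108]] local [[-0.1529, 0.0549], [-0.1526, -0.0566]]
grip [[0.5627, -0.2505, 0.057], [0.5731, -0.3228, 0.057]] local [[-0.0712, -0.1971], [-0.0706, -0.2701]]
peg [[-0.0199, -0.1462], [-0.0204, -0.1802]]
cradle rims local [[0.0444, -0.0386], [0.0451, -0.0883], [-0.0457, -0.0881]]
tray ((469.6248779296875, 374.125244140625), (220.55255126953125, 152.6466522216797), 5.079535007476807) 637
tall [0.63562409 0.47904525 0.14972854] [0.61396957 0.33985315 0.09003557] [0.67636289 0.51342891 0.1755032 ]
```

Engraver at about (0.607, -0.046), yaw 7.7°; the handle and peg agree with that. The cradle is at engraver (0, -63 mm) and the tray at (0.470, 0.374). First I plan the approach to the handle, tool down, closing along the engraver's x.

```bash
cat >> h.py <<'E'
TH=0.1344;O=np.array([.6069,-.0456,0]);RE=Rn.from_euler('z',TH)
def ew(p): return O+RE.apply(np.array(p)/1000.)   # engraver mm -> world
def we(P): return RE.inv().apply(np.asarray(P)-O)*1000
def tool(p,close='x',extra=0): # p=deg below horizontal
    z=Rn.from_euler('y',p,degrees=True).apply([1,0,0])
    if close=='x': x=np.array([0,1.,0]);y=np.cross(z,x)
    else: y=np.array([0,1.,0]) if close=='y' else np.array([0,-1.,0]);x=np.cross(y,z)
    return RE*Rn.from_euler('z',extra,degrees=True)*Rn.from_matrix(np.c_[x,y,z])
def plan(wps,g,P0=None,R0=None):
    """wps: list of (TCP world, Rotation, nrows)"""
    s=ctrl.get_state();P0=s["position"] if P0 is None else P0;R0=Rn.from_rotvec(s["tool_rot"]) if R0 is None else R0
    for P,Rt,n in wps:
        rv=(R0.inv()*Rt).as_rotvec(degrees=True)/n;st=(np.asarray(P)-P0)/n
        for i in range(n):
            print([g]+R0.inv().apply(st).round(4).tolist()+rv.round(1).tolist());R0=R0*Rn.from_rotvec(rv,degrees=True)
        P0=np.asarray(P);R0=Rt;print('--')
E
cat > st.py <<'E'
from h import *
s=ctrl.get_state();print(round(s["time"],2),"P",s["position"].round(4),"E",we(s["position"]).round(1),"F",s["ft_force"].round(1),"g",round(s["grip_width"]*87,1),round(s["grip_force"],1))
R=Rn.from_rotvec(s["tool_rot"]);print("R(E) x,y,z",(RE.inv()*R).as_matrix().T.round(3).tolist(),"q",s["joint_positions"].round(2))
E
python3 - <<'E'
from h import *
H=ew([-152,0,108]);print(H)
R=tool(90)
plan([([.45,.25,.21],Rn.from_euler('z',-35,degrees=True)*Rn.from_rotvec(ctrl.get_state()["tool_rot"]),8),(H+[0,0,.06],R,6),(H+[0,0,-.019],R,3)],.036)
E
```

```text
[ 0.45627075 -0.06596735  0.108     ]
[0.036, -0.0433, -0.0336, 0.0015, 0.0, 0.0, 4.4]
[0.036, -0.0458, -0.0302, 0.0015, 0.0, 0.0, 4.4]
[0.036, -0.0479, -0.0266, 0.0015, 0.0, 0.0, 4.4]
[0.036, -0.0498, -0.0229, 0.0015, 0.0, 0.0, 4.4]
[0.036, -0.0514, -0.019, 0.0015, 0.0, 0.0, 4.4]
[0.036, -0.0527, -0.0151, 0.0015, 0.0, 0.0, 4.4]
[0.036, -0.0537, -0.011, 0.0015, 0.0, 0.0, 4.4]
[0.036, -0.0544, -0.0069, 0.0015, 0.0, 0.0, 4.4]
--
[0.036, -0.043, -0.0304, 0.0071, -0.0, 0.0, 4.8]
[0.036, -0.0454, -0.0267, 0.007, -0.0, 0.0, 4.8]
[0.036, -0.0475, -0.0228, 0.007, -0.0, 0.0, 4.8]
[0.036, -0.0492, -0.0188, 0.007, -0.0, 0.0, 4.8]
[0.036, -0.0506, -0.0146, 0.007, -0.0, 0.0, 4.8]
[0.036, -0.0516, -0.0104, 0.007, -0.0, 0.0, 4.8]
--
[0.036, 0.0, -0.0, 0.0263, 0.0, 0.0, 0.0]
[0.036, 0.0, -0.0, 0.0263, 0.0, 0.0, 0.0]
[0.036, 0.0, -0.0, 0.0263, 0.0, 0.0, 0.0]
--
```

```bash
python3 -m handwheel '[[0.036,-0.043,-0.034,0.0015,0,0,4.4],[0.036,-0.046,-0.030,0.0015,0,0,4.4],[0.036,-0.048,-0.027,0.0015,0,0,4.4],[0.036,-0.050,-0.023,0.0015,0,0,4.4],[0.036,-0.051,-0.019,0.0015,0,0,4.4],[0.036,-0.053,-0.015,0.0015,0,0,4.4],[0.036,-0.054,-0.011,0.0015,0,0,4.4],[0.036,-0.054,-0.007,0.0015,0,0,4.4]]'
python3 -m handwheel '[[0.036,-0.043,-0.030,0,0,0,4.8],[0.036,-0.045,-0.027,0,0,0,4.8],[0.036,-0.047,-0.023,0,0,0,4.8],[0.036,-0.049,-0.019,0,0,0,4.8],[0.036,-0.051,-0.015,0,0,0,4.8],[0.036,-0.052,-0.010,0,0,0,4.8]]'
python3 - <<'E'
from h import *
exec(open('st.py').read())
H=ew([-152,0,108]);R=tool(90)
plan([(H+[0,0,.06],R,2),(H+[0,0,-.019],R,3)],.036)
im,d=ctrl.get_image("top");cv2.imwrite("pics/top1.png",cv2.resize(im[200:300,280:420],None,fx=4,fy=4,interpolation=cv2.INTER_CUBIC))
im,d=ctrl.get_image("wrist");cv2.imwrite("pics/wr1.png",im)
c=ctrl.camera_info("wrist");print(c["intrinsics"],c["R"],c["t"])
E
```

```text
time: 1.1
position: [0.4497, 0.2479, 0.2103]
tool_rot: [-1.425, -2.8, -0.0]
ft_force: [0.4, 1.4, 1.0]
grip_width: 0.418
grip_force: 0.0
time: 1.85
position: [0.453, -0.0678, 0.2104]
tool_rot: [-2.077, -2.357, -0.001]
ft_force: [1.6, 0.4, 0.0]
grip_width: 0.414
grip_force: 0.0
1.85 P [ 0.453  -0.0678  0.2104] E [-155.5   -1.4  210.4] F [1.6 0.4 0. ] g 36.0 0.0
R(E) x,y,z [[0.008, 1.0, 0.001], [1.0, -0.008, 0.0], [0.0, 0.001, -1.0]] q [-0.52 -0.12  0.57  1.94  0.07  1.31  0.16]
[0.036, 0.0007, 0.0017, 0.0212, 0.0, -0.0, -0.2]
[0.036, 0.0007, 0.0017, 0.0212, 0.0, -0.0, -0.2]
--
[0.036, 0.0, -0.0, 0.0263, 0.0, 0.0, 0.0]
[0.036, 0.0, -0.0, 0.0263, 0.0, 0.0, 0.0]
[0.036, 0.0, -0.0, 0.0263, 0.0, 0.0, 0.0]
--
[[371.64829954   0.         322.63770594]
 [  0.         371.64829954 242.7741315 ]
 [  0.           0.           1.        ]] [[ 0.99303692  0.11778926  0.00183597]
 [ 0.11354501 -0.96117529  0.25149473]
 [ 0.03138806 -0.24953508 -0.96785693]] [-0.44205789 -0.14799979  0.3452522 ]
```

View pics/wr1.png

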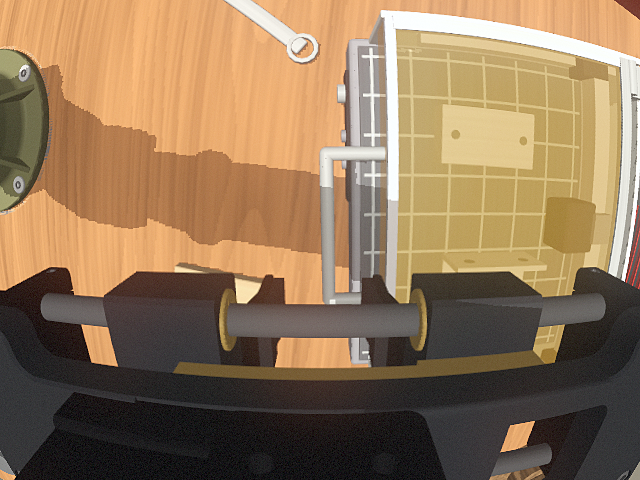

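The wrist view shows the handle bar running from (327,155) to (330,300) between the two fingers (265 and 372), with the block (two dots) at top right and the cradle partly hidden below. I check the bar's position with a ray.

```bash
cat >> h.py <<'E'
def wray(uv,z,K,R,t):
    a=(np.array(uv,float)-K[:2,2])/K[0,0];r=np.linalg.norm(a);v=np.r_[a/r*np.sin(r),np.cos(r)]@R;C=-R.T@t
    return C+v*(z-C[2])/v[2]
E
python3 - <<'E'
from h import *
K,R,t=cam("wrist");print("cam",we(-R.T@t).round(1))
for uv,z in [((327,200),.108),((328.5,260),.108),((326,155),.108),((386,150),.12),((442,155),.074),((534,115),.074)]: print(uv,we(wray(uv,z,K,R,t)).round(1))
E
```

```text
cam [-154.9   62.9  372.2]
(327, 200) [-151.9   25.8  108. ]
(328.5, 260) [-151.4  -19.1  108. ]
(326, 155) [-152.1   58.1  108. ]
(386, 150) [-111.5   61.6  120. ]
(442, 155) [-56.2  58.4  74. ]
(534, 115) [33.3 99.1 74. ]
```

```bash
python3 -m handwheel '[[0.036,0.001,0.002,0.021,0,0,0],[0.036,0.001,0.002,0.021,0,0,0],[0.036,0,0,0.026,0,0,0],[0.036,0,0,0.026,0,0,0],[0.036,0,0,0.026,0,0,0]]'
python3 -m handwheel '[[0,0,0,0,0,0,0],[0,0,0,0,0,0,0],[0,0,0,0,0,0,0]]' 30
python3 - <<'E'
from h import *
exec(open('st.py').read())
s=ctrl.get_state();p=we(s["position"]);R=tool(90);b=np.array([110,p[1],125-19])
r=262.55;a0=np.radians(-3.71)
w=[]
for a in np.linspace(0,1.13,13)[1:]:
    w.append((ew([110-r*np.cos(a+a0),p[1],125+r*np.sin(a+a0)-19]),R,1))
plan(w,0,P0=ew([-152,p[1],89]),R0=R)
E
```

```text
time: 2.58
position: [0.4569, -0.0629, 0.0895]
tool_rot: [-2.072, -2.361, -0.0]
ft_force: [0.3, -0.6, 0.7]
grip_width: 0.412
grip_force: 0.0
time: 2.95
position: [0.4568, -0.0637, 0.0915]
tool_rot: [-2.073, -2.36, 0.001]
ft_force: [-8.6, -1.8, 7.1]
grip_width: 0.16
grip_force: 4.2
2.95 P [ 0.4568 -0.0637  0.0915] E [-151.2    2.2   91.5] F [-8.6 -1.8  7.1] g 14.0 4.2
R(E) x,y,z [[0.005, 1.0, 0.0], [1.0, -0.005, -0.001], [-0.001, 0.0, -1.0]] q [-0.51  0.02  0.61  2.08 -0.01  1.05  0.23]
[0, -0.0, -0.0004, -0.0247, 0.0, 0.0, 0.0]
--
[0, 0.0, 0.0019, -0.0246, 0.0, 0.0, 0.0]
--
[0, -0.0, 0.0042, -0.0244, 0.0, 0.0, 0.0]
--
[0, -0.0, 0.0065, -0.0239, 0.0, 0.0, 0.0]
--
[0, 0.0, 0.0087, -0.0231, 0.0, 0.0, 0.0]
--
[0, -0.0, 0.0108, -0.0222, 0.0, 0.0, 0.0]
--
[0, -0.0, 0.0129, -0.0211, 0.0, 0.0, 0.0]
--
[0, 0.0, 0.0148, -0.0198, 0.0, 0.0, 0.0]
--
[0, 0.0, 0.0166, -0.0183, 0.0, 0.0, 0.0]
--
[0, -0.0, 0.0182, -0.0167, 0.0, 0.0, 0.0]
--
[0, -0.0, 0.0197, -0.0149, 0.0, 0.0, 0.0]
--
[0, 0.0, 0.021, -0.013, 0.0, 0.0, 0.0]
--
```

```bash
python3 -m handwheel '[[0,0,0,0,0,0,0],[0,0,0,0,0,0,0],[0,0,0,0,0,0,0]]' 30; python3 st.py
```

```text
time: 3.32
position: [0.4547, -0.064, 0.0912]
tool_rot: [-2.071, -2.356, 0.005]
ft_force: [-8.8, -0.2, 9.1]
grip_width: 0.103
grip_force: 30.0
3.33 P [ 0.4547 -0.064   0.0912] E [-153.3    2.2   91.2] F [-8.8 -0.2  9.1] g 8.9 30.0
R(E) x,y,z [[0.006, 1.0, 0.001], [1.0, -0.006, -0.005], [-0.005, 0.002, -1.0]] q [-0.51  0.02  0.61  2.08 -0.01  1.05  0.23]
```

```bash
python3 -m handwheel '[[0,0,0,-0.024,0,0,0],[0,0,0.002,-0.025,0,0,0],[0,0,0.004,-0.024,0,0,0],[0,0,0.0065,-0.024,0,0,0],[0,0,0.009,-0.023,0,0,0],[0,0,0.011,-0.022,0,0,0]]' 40; python3 st.py
```

```text
time: 4.08
position: [0.4833, -0.0601, 0.2317]
tool_rot: [-2.067, -2.351, 0.014]
ft_force: [-12.9, -0.3, 0.5]
grip_width: 0.1
grip_force: 40.0
4.08 P [ 0.4833 -0.0601  0.2317] E [-124.4    2.2  231.7] F [-12.9  -0.3   0.5] g 8.7 40.0
R(E) x,y,z [[0.006, 1.0, 0.002], [1.0, -0.006, -0.014], [-0.014, 0.002, -1.0]] q [-0.53 -0.04  0.59  1.84  0.03  1.36  0.18]
```

```bash
python3 -m handwheel '[[0,0,0.014,-0.021,0,0,0],[0,0,0.016,-0.020,0,0,0],[0,0,0.017,-0.018,0,0,0],[0,0,0.018,-0.017,0,0,0],[0,0,0.020,-0.015,0,0,0],[0,0,0.020,-0.013,0,0,0]]' ; python3 st.py
```

```text
time: 4.82
position: [0.589, -0.046, 0.3417]
tool_rot: [-2.068, -2.354, 0.004]
ft_force: [-51.9, -7.1, -16.7]
grip_width: 0.1
grip_force: 39.9
4.83 P [ 0.589  -0.046   0.3417] E [-17.8   2.  341.7] F [-51.9  -7.1 -16.7] g 8.7 39.9
R(E) x,y,z [[0.005, 1.0, 0.004], [1.0, -0.005, -0.007], [-0.007, 0.004, -1.0]] q [-0.49  0.19  0.63  1.42 -0.11  1.58  0.25]
```

```bash
python3 -m handwheel '[[0,0,-0.003,0,0,0,0],[0.03,0,0,0,0,0,0],[0.03,0,0,0,0,0,0],[0.03,0,0,0,0,0,0]]'; python3 st.py;  python3 -m handwheel '[[0.03,0,0,-0.03,0,0,0],[0.03,0,0,-0.05,0,0,0]]'
python3 - <<'E'
from h import *
exec(open('st.py').read())
im,d=ctrl.get_image("top");cv2.imwrite("pics/top2.png",im);np.save("pics/top2.npy",d)
im,d2=ctrl.get_image("scene");cv2.imwrite("pics/sc2.png",im);np.save("pics/sc2.npy",d2)
a=cv2.imread("pics/top2.png")[150:270,380:460];cv2.imwrite("pics/t2c.png",np.hstack([cv2.resize(a,(400,600),interpolation=cv2.INTER_CUBIC),cv2.resize(im[190:370,200:320],(400,600),interpolation=cv2.INTER_CUBIC)]))
# height along the grip
W=cloud("top",d)
for v in range(212,222,2): print(v,[W[v,u].round(3).tolist() for u in (422,430,438)])
E
```

```text
time: 5.32
position: [0.5907, -0.0463, 0.3365]
tool_rot: [2.073, 2.36, 0.001]
ft_force: [0.2, 0.1, 0.2]
grip_width: 0.314
grip_force: 0.0
5.33 P [ 0.5907 -0.0463  0.3365] E [-16.1   1.5 336.5] F [0.2 0.1 0.2] g 27.3 0.0
R(E) x,y,z [[0.005, 1.0, 0.0], [1.0, -0.005, 0.0], [0.0, -0.0, -1.0]] q [-0.5   0.18  0.62  1.43 -0.11  1.56  0.25]
time: 5.58
position: [0.5899, -0.046, 0.4155]
tool_rot: [-2.071, -2.358, 0.004]
ft_force: [-0.0, -0.4, 0.8]
grip_width: 0.342
grip_force: 0.0
5.58 P [ 0.5899 -0.046   0.4155] E [-16.9   1.9 415.5] F [-0.  -0.4  0.8] g 29.7 0.0
R(E) x,y,z [[0.005, 1.0, 0.0], [1.0, -0.005, -0.004], [-0.004, 0.0, -1.0]] q [-0.48  0.2   0.63  1.26 -0.12  1.72  0.26]
212 [[0.595, -0.281, 0.003], [0.594, -0.304, 0.002], [0.595, -0.328, -0.004]]
214 [[0.589, -0.282, 0.0], [0.588, -0.303, 0.005], [0.573, -0.305, 0.077]]
216 [[0.568, -0.263, 0.076], [0.567, -0.283, 0.08], [0.567, -0.304, 0.078]]
218 [[0.562, -0.261, 0.082], [0.562, -0.283, 0.079], [0.562, -0.304, 0.079]]
220 [[0.557, -0.261, 0.08], [0.572, -0.303, 0.001], [0.571, -0.326, 0.001]]
```

View pics/t2c.png

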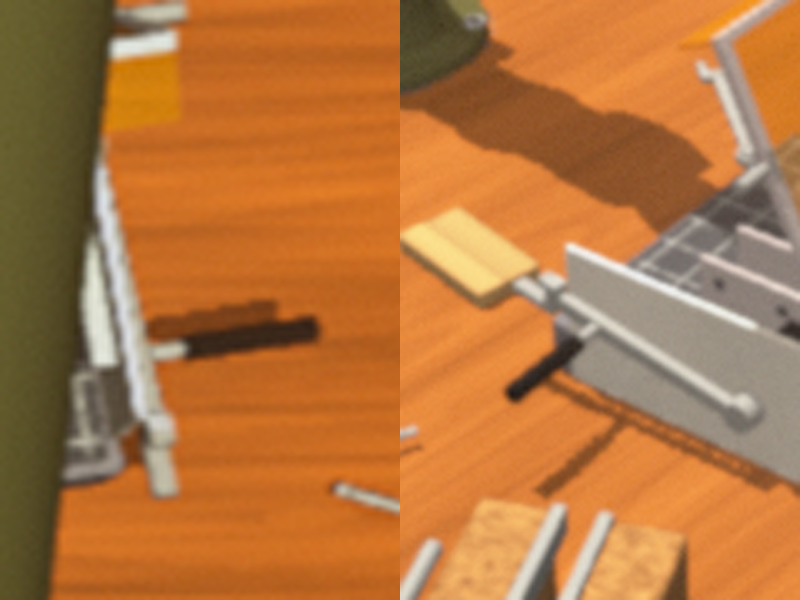

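The pictures show the guard staying open at its stop. The stay lies slightly raised, with the dark grip at top-crop (250,335), height 0.072 m, so the stay is at about 0.18 rad. The cradle walls are visible through the right wall opening. Now to the stay grip.

Run:
```python
from h import *
R=tool(90)
plan([(ew([-73,-240,395]),R,5),(ew([-73,-240,150]),R,5),(ew([-73,-240,53]),R,3)],.05)
```

```text
[0.05, -0.0482, -0.0115, 0.0053, 0.1, 0.0, -0.1]
[0.05, -0.0482, -0.0115, 0.0053, 0.1, 0.0, -0.1]
[0.05, -0.0482, -0.0115, 0.0053, 0.1, 0.0, -0.1]
[0.05, -0.0481, -0.0116, 0.0053, 0.1, 0.0, -0.1]
[0.05, -0.0481, -0.0116, 0.0053, 0.1, 0.0, -0.1]
--
[0.05, 0.0, -0.0, 0.049, 0.0, 0.0, 0.0]
[0.05, 0.0, -0.0, 0.049, 0.0, 0.0, 0.0]
[0.05, 0.0, -0.0, 0.049, 0.0, 0.0, 0.0]
[0.05, 0.0, -0.0, 0.049, 0.0, 0.0, 0.0]
[0.05, 0.0, -0.0, 0.049, 0.0, 0.0, 0.0]
--
[0.05, 0.0, -0.0, 0.0323, 0.0, 0.0, 0.0]
[0.05, 0.0, -0.0, 0.0323, 0.0, 0.0, 0.0]
[0.05, 0.0, -0.0, 0.0323, 0.0, 0.0, 0.0]
--
```

```bash
python3 -m handwheel '[[0.05,-0.048,-0.0115,0.005,0,0,0],[0.05,-0.048,-0.0115,0.005,0,0,0],[0.05,-0.048,-0.0115,0.005,0,0,0],[0.05,-0.048,-0.0115,0.005,0,0,0],[0.05,-0.048,-0.0115,0.005,0,0,0],[0.05,0,0,0.049,0,0,0],[0.05,0,0,0.049,0,0,0],[0.05,0,0,0.049,0,0,0],[0.05,0,0,0.049,0,0,0],[0.05,0,0,0.049,0,0,0]]'; python3 st.py
python3 - <<'E'
from h import *
plan([(ew([-73,-240,53]),tool(90),4)],.05)
E
```

```text
time: 6.92
position: [0.5642, -0.2914, 0.1443]
tool_rot: [-2.073, -2.36, -0.0]
ft_force: [-0.0, 0.2, 0.4]
grip_width: 0.57
grip_force: 0.0
6.92 P [ 0.5642 -0.2914  0.1443] E [ -75.2 -237.9  144.3] F [-0.   0.2  0.4] g 49.6 0.0
R(E) x,y,z [[0.005, 1.0, 0.0], [1.0, -0.005, -0.0], [-0.0, 0.0, -1.0]] q [-0.13  0.4   0.72  1.61 -0.28  1.23  0.77]
[0.05, -0.0005, 0.0006, 0.0228, -0.0, -0.0, -0.1]
[0.05, -0.0005, 0.0006, 0.0228, -0.0, -0.0, -0.1]
[0.05, -0.0005, 0.0006, 0.0228, -0.0, -0.0, -0.1]
[0.05, -0.0005, 0.0006, 0.0228, -0.0, -0.0, -0.1]
--
```

```bash
python3 -m handwheel '[[0.05,-0.001,0.001,0.023,0,0,0],[0.05,-0.001,0.001,0.023,0,0,0],[0.05,0,0,0.023,0,0,0],[0.05,0,0,0.023,0,0,0]]'; python3 st.py; python3 -m handwheel '[[0,0,0,0,0,0,0],[0,0,0,0,0,0,0],[0,0,0,0,0,0,0],[0,0,0,0,0,0,0],[0,0,0,0,0,0,0]]' 25
python3 - <<'E'
from h import *
exec(open('st.py').read())
R=tool(90);r=125;w=[]
for a in np.linspace(.18,1.52,15)[1:]: w.append((ew([50-r*np.cos(a),-240,50+r*np.sin(a)-19]),R,1))
plan(w,0,P0=ew([50-r*np.cos(.18),-240,50+r*np.sin(.18)-19]),R0=R)
E
```

```text
time: 7.42
position: [0.5664, -0.2933, 0.053]
tool_rot: [-2.073, -2.36, 0.001]
ft_force: [-0.3, 1.2, 0.2]
grip_width: 0.569
grip_force: 0.0
7.42 P [ 0.5664 -0.2933  0.053 ] E [ -73.4 -240.    53. ] F [-0.3  1.2  0.2] g 49.5 0.0
R(E) x,y,z [[0.005, 1.0, 0.0], [1.0, -0.005, -0.001], [-0.001, 0.0, -1.0]] q [-0.09  0.5   0.68  1.69 -0.35  1.08  0.82]
time: 8.05
position: [0.5658, -0.2939, 0.0548]
tool_rot: [-2.073, -2.359, 0.001]
ft_force: [-2.8, -0.3, 0.7]
grip_width: 0.152
grip_force: 25.0
8.05 P [ 0.5658 -0.2939  0.0548] E [ -74.  -240.6   54.8] F [-2.8 -0.3  0.7] g 13.2 25.0
R(E) x,y,z [[0.006, 1.0, 0.0], [1.0, -0.006, -0.001], [-0.001, 0.0, -1.0]] q [-0.09  0.5   0.68  1.69 -0.35  1.08  0.82]
[0, -0.0, 0.0027, -0.0117, 0.0, 0.0, 0.0]
--
[0, 0.0, 0.0038, -0.0113, 0.0, 0.0, 0.0]
--
[0, -0.0, 0.0049, -0.0109, 0.0, 0.0, 0.0]
--
[0, -0.0, 0.0059, -0.0104, 0.0, 0.0, 0.0]
--
[0, -0.0, 0.0069, -0.0098, 0.0, 0.0, 0.0]
--
[0, -0.0, 0.0078, -0.0091, 0.0, 0.0, 0.0]
--
[0, -0.0, 0.0086, -0.0083, 0.0, 0.0, 0.0]
--
[0, 0.0, 0.0094, -0.0075, 0.0, 0.0, 0.0]
--
[0, 0.0, 0.01, -0.0065, 0.0, 0.0, 0.0]
--
[0, 0.0, 0.0106, -0.0055, 0.0, 0.0, 0.0]
--
[0, -0.0, 0.0111, -0.0045, 0.0, 0.0, 0.0]
--
[0, 0.0, 0.0115, -0.0034, 0.0, 0.0, 0.0]
--
[0, 0.0, 0.0117, -0.0023, 0.0, 0.0, 0.0]
--
[0, -0.0, 0.0119, -0.0012, 0.0, 0.0, 0.0]
--
```

```bash
python3 -m handwheel '[[0,0,0.0027,-0.0117,0,0,0],[0,0,0.0038,-0.0113,0,0,0],[0,0,0.0049,-0.0109,0,0,0],[0,0,0.0059,-0.0104,0,0,0],[0,0,0.0069,-0.0098,0,0,0],[0,0,0.0078,-0.0091,0,0,0],[0,0,0.0086,-0.0083,0,0,0]]'; python3 st.py;  python3 -m handwheel '[[0,0,0.0094,-0.0075,0,0,0],[0,0,0.010,-0.0065,0,0,0],[0,0,0.0106,-0.0055,0,0,0],[0,0,0.0111,-0.0045,0,0,0],[0,0,0.0115,-0.0034,0,0,0],[0,0,0.0117,-0.0023,0,0,0]]'; python3 st.py
```

```text
time: 8.93
position: [0.6029, -0.289, 0.1274]
tool_rot: [-2.071, -2.353, 0.006]
ft_force: [-13.4, 1.4, 7.9]
grip_width: 0.15
grip_force: 25.0
8.93 P [ 0.6029 -0.289   0.1274] E [ -36.5 -240.6  127.4] F [-13.4   1.4   7.9] g 13.1 25.0
R(E) x,y,z [[0.007, 1.0, 0.003], [1.0, -0.007, -0.008], [-0.008, 0.003, -1.0]] q [-0.11  0.49  0.69  1.53 -0.32  1.24  0.76]
time: 9.68
position: [0.6711, -0.2801, 0.1589]
tool_rot: [2.073, 2.36, 0.001]
ft_force: [-3.3, 0.3, 2.5]
grip_width: 0.149
grip_force: 25.0
9.68 P [ 0.6711 -0.2801  0.1589] E [  32.2 -240.9  158.9] F [-3.3  0.3  2.5] g 12.9 25.0
R(E) x,y,z [[0.005, 1.0, -0.0], [1.0, -0.005, 0.001], [0.001, -0.0, -1.0]] q [-0.08  0.59  0.67  1.33 -0.36  1.34  0.72]
```

```bash
python3 -m handwheel '[[0,0,0.008,-0.0005,0,0,0],[0,0,0.008,0,0,0,0],[0,0,0.003,0,0,0,0],[0,0,0,0,0,0,0]]'; python3 st.py
```

```text
time: 10.18
position: [0.691, -0.2774, 0.1588]
tool_rot: [2.071, 2.359, 0.003]
ft_force: [-2.2, -0.4, 4.5]
grip_width: 0.155
grip_force: 25.0
10.18 P [ 0.691  -0.2774  0.1588] E [  52.3 -241.   158.8] F [-2.2 -0.4  4.5] g 13.5 25.0
R(E) x,y,z [[0.004, 1.0, -0.001], [1.0, -0.004, 0.003], [0.003, -0.001, -1.0]] q [-0.07  0.62  0.67  1.28 -0.38  1.36  0.7 ]
```

```bash
python3 -m handwheel '[[0,0,0.0025,0,0,0,0],[0,0,0,0,0,0,0]]'; python3 st.py
python3 - <<'E'
from h import *
im,d2=ctrl.get_image("scene");cv2.imwrite("pics/sc3.png",cv2.resize(im[110:330,220:420],(727,600*220//220),interpolation=cv2.INTER_CUBIC)[:600])
E
```

```text
time: 10.42
position: [0.6917, -0.2773, 0.1588]
tool_rot: [-2.073, -2.36, -0.0]
ft_force: [-6.7, 0.5, 7.5]
grip_width: 0.152
grip_force: 25.0
10.43 P [ 0.6917 -0.2773  0.1588] E [  53.  -241.   158.8] F [-6.7  0.5  7.5] g 13.2 25.0
R(E) x,y,z [[0.005, 1.0, 0.0], [1.0, -0.005, -0.0], [-0.0, 0.0, -1.0]] q [-0.07  0.63  0.66  1.27 -0.38  1.37  0.7 ]
```

View pics/sc3.png

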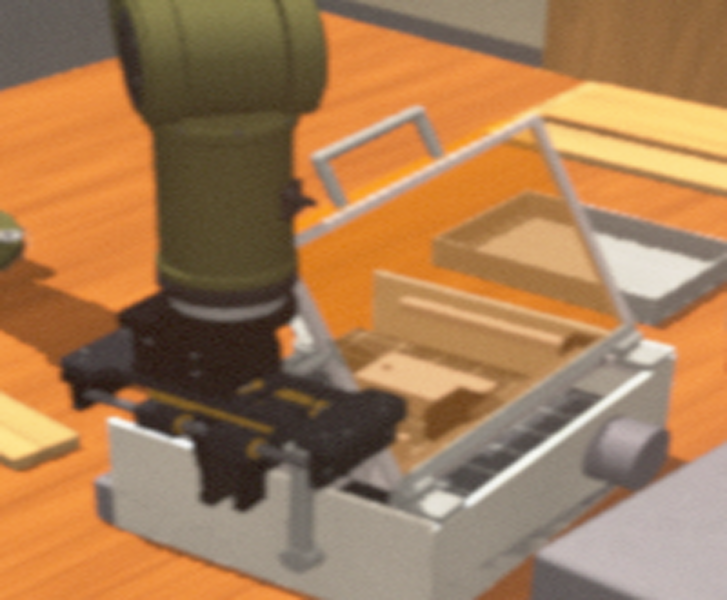

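The stay stands upright beside the guard and light contact force shows the tall horn meeting the peg. Releasing it and going back to the handle.

```bash
python3 -m handwheel '[[0.034,0,-0.002,0,0,0,0],[0.034,0,0,0,0,0,0],[0.034,0,0,0,0,0,0],[0.034,0,0,-0.02,0,0,0],[0.034,0,0,-0.03,0,0,0],[0.034,0,0,-0.05,0,0,0],[0.034,0,0,-0.05,0,0,0],[0.034,0,0,-0.05,0,0,0],[0.034,0,0,-0.05,0,0,0]]'; python3 st.py
python3 - <<'E'
from h import *
R=tool(90)
plan([(ew([-16,0,408]),R,5),(ew([-16,0,337]),R,3)],.034)
E
```

```text
time: 11.6
position: [0.6898, -0.2773, 0.4099]
tool_rot: [2.072, 2.359, 0.001]
ft_force: [0.7, -0.6, -0.4]
grip_width: 0.391
grip_force: 0.0
11.6 P [ 0.6898 -0.2773  0.4099] E [  51.1 -240.7  409.9] F [ 0.7 -0.6 -0.4] g 34.0 0.0
R(E) x,y,z [[0.005, 1.0, -0.001], [1.0, -0.005, 0.002], [0.002, -0.001, -1.0]] q [ 0.03  0.61  0.7   0.78 -0.39  1.85  0.65]
[0.034, 0.0481, -0.0137, 0.0003, 0.0, 0.0, -0.1]
[0.034, 0.0481, -0.0136, 0.0003, 0.0, 0.0, -0.1]
[0.034, 0.0481, -0.0136, 0.0003, 0.0, 0.0, -0.1]
[0.034, 0.0481, -0.0135, 0.0003, 0.0, 0.0, -0.1]
[0.034, 0.0481, -0.0135, 0.0004, 0.0, 0.0, -0.1]
--
[0.034, 0.0, -0.0, 0.0237, 0.0, 0.0, 0.0]
[0.034, 0.0, -0.0, 0.0237, 0.0, 0.0, 0.0]
[0.034, 0.0, -0.0, 0.0237, 0.0, 0.0, 0.0]
--
```

```bash
python3 -m handwheel '[[0.034,0.048,-0.0137,0,0,0,0],[0.034,0.048,-0.0137,0,0,0,0],[0.034,0.048,-0.0137,0,0,0,0],[0.034,0.048,-0.0137,0,0,0,0],[0.034,0.048,-0.0137,0,0,0,0],[0.034,0,0,0,0,0,0]]'
python3 - <<'E'
from h import *
exec(open('st.py').read())
R=tool(90);plan([(ew([-16,0,337]),R,3)],.034)
im,d=ctrl.get_image("scene");cv2.imwrite("pics/sc4.png",cv2.resize(im[170:330,220:370],(640,600*160//160),interpolation=cv2.INTER_CUBIC)[:600])
E
```

```text
time: 12.35
position: [0.5908, -0.0432, 0.4083]
tool_rot: [-2.063, -2.368, -0.007]
ft_force: [0.2, -0.9, 0.1]
grip_width: 0.394
grip_force: 0.0
12.35 P [ 0.5908 -0.0432  0.4083] E [-15.6   4.5 408.3] F [ 0.2 -0.9  0.1] g 34.2 0.0
R(E) x,y,z [[-0.003, 1.0, 0.003], [1.0, 0.003, 0.003], [0.003, 0.003, -1.0]] q [-0.53  0.2   0.68  1.28 -0.13  1.7   0.27]
[0.034, -0.0016, -0.0002, 0.0238, 0.1, -0.1, 0.1]
[0.034, -0.0016, -0.0002, 0.0238, 0.1, -0.1, 0.1]
[0.034, -0.0015, -0.0002, 0.0238, 0.1, -0.1, 0.1]
--
```

View pics/sc4.png

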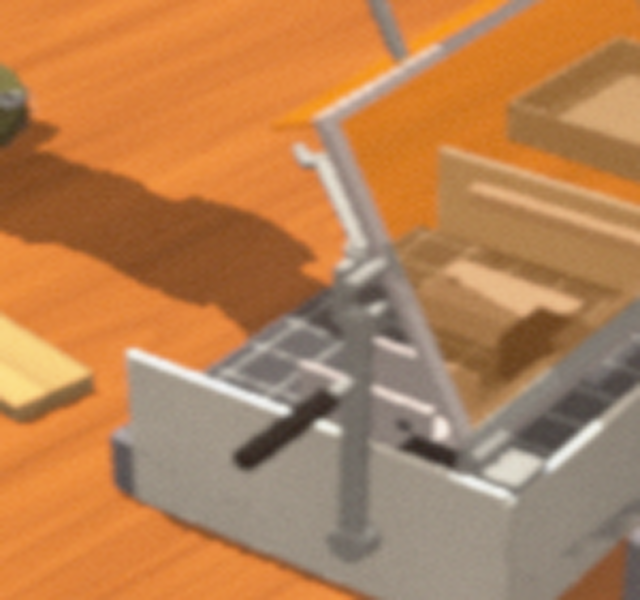

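The stay stands upright at (355,430), its fork head right under the peg at (365,270) with the tall horn on the front side. Gripping the handle again and lowering.

```bash
python3 -m handwheel '[[0.034,-0.0015,0,0.024,0,0,0],[0.034,-0.0015,0,0.024,0,0,0],[0.034,-0.0015,0,0.024,0,0,0],[0,0,0,0,0,0,0],[0,0,0,0,0,0,0],[0,0,0,0,0,0,0],[0,0,0,0,0,0,0]]' 30
python3 - <<'E'
from h import *
exec(open('st.py').read())
R=tool(90);r=262.55;a0=np.radians(-3.71);w=[]
f=lambda a: ew([110-r*np.cos(a+a0),2,125+r*np.sin(a+a0)-19])
for a in (1.08,1.04,1.0,.96,.92,.89,.87): w.append((f(a),R,1))
print(we(f(1.12)),we(f(.885)));plan(w,0,P0=f(1.12),R0=R)
E
```

```text
time: 13.28
position: [0.5894, -0.0541, 0.3357]
tool_rot: [-2.073, -2.356, 0.005]
ft_force: [-9.2, -0.5, 4.4]
grip_width: 0.102
grip_force: 30.0
13.28 P [ 0.5894 -0.0541  0.3357] E [-18.5  -6.  335.7] F [-9.2 -0.5  4.4] g 8.9 30.0
R(E) x,y,z [[0.007, 1.0, 0.0], [1.0, -0.007, -0.005], [-0.005, 0.001, -1.0]] q [-0.53  0.19  0.68  1.43 -0.12  1.56  0.27]
[-19.44023025   2.         334.42444986] [-69.06951113   2.         298.00680374]
[0, 0.0, -0.009, 0.0054, 0.0, 0.0, 0.0]
--
[0, -0.0, -0.0088, 0.0057, 0.0, 0.0, 0.0]
--
[0, 0.0, -0.0086, 0.0061, 0.0, 0.0, 0.0]
--
[0, 0.0, -0.0083, 0.0064, 0.0, 0.0, 0.0]
--
[0, -0.0, -0.0081, 0.0067, 0.0, 0.0, 0.0]
--
[0, -0.0, -0.0059, 0.0053, 0.0, 0.0, 0.0]
--
[0, -0.0, -0.0038, 0.0036, 0.0, 0.0, 0.0]
--
```

```bash
python3 -m handwheel '[[0,0,-0.009,0.0054,0,0,0],[0,0,-0.0088,0.0057,0,0,0],[0,0,-0.0086,0.0061,0,0,0],[0,0,-0.0083,0.0064,0,0,0]]'; python3 st.py;python3 -m handwheel '[[0,0,-0.0081,0.0067,0,0,0],[0,0,-0.0059,0.0053,0,0,0],[0,0,0,0,0,0,0]]'
python3 - <<'E'
from h import *
exec(open('st.py').read())
p=we(s["position"]);print("guard angle",np.arctan2(p[2]+19-125,110-p[0])+.0648,np.hypot(p[2]+19-125,110-p[0]))
im,d=ctrl.get_image("scene");cv2.imwrite("pics/sc5.png",cv2.resize(im[190:330,240:360],(514,600),interpolation=cv2.INTER_CUBIC))
E
```

```text
time: 13.78
position: [0.5574, -0.0584, 0.3141]
tool_rot: [2.073, 2.357, 0.004]
ft_force: [-5.6, -0.4, 11.3]
grip_width: 0.103
grip_force: 30.0
13.78 P [ 0.5574 -0.0584  0.3141] E [-50.8  -6.1 314.1] F [-5.6 -0.4 11.3] g 9.0 30.0
R(E) x,y,z [[0.006, 1.0, -0.0], [1.0, -0.006, 0.003], [0.003, -0.0, -1.0]] q [-0.56  0.1   0.67  1.55 -0.06  1.5   0.25]
time: 14.15
position: [0.5421, -0.0605, 0.301]
tool_rot: [-2.075, -2.358, 0.0]
ft_force: [-8.0, -0.7, 6.6]
grip_width: 0.104
grip_force: 30.2
14.15 P [ 0.5421 -0.0605  0.301 ] E [-66.2  -6.1 301. ] F [-8.  -0.7  6.6] g 9.0 30.2
R(E) x,y,z [[0.007, 1.0, 0.001], [1.0, -0.007, -0.001], [-0.001, 0.001, -1.0]] q [-0.57  0.07  0.67  1.61 -0.04  1.48  0.23]
guard angle 0.9007796829255195 262.80630016781146
```

View pics/sc5.png

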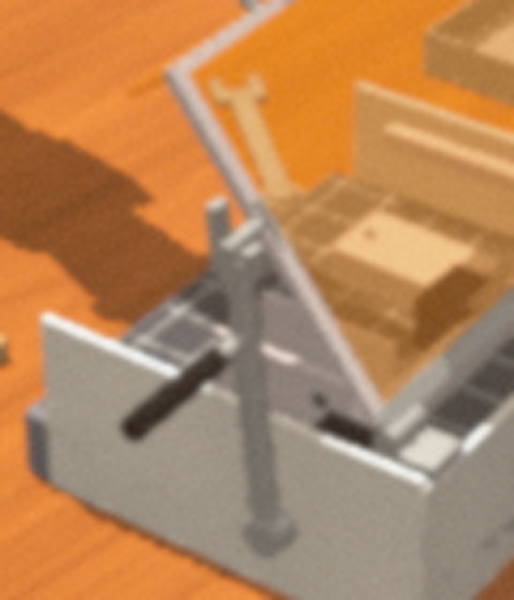

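The peg has gone in behind the tall horn at (218,210), nearly seated. Pressing down firmly.

```bash
python3 -m handwheel '[[0,0,-0.003,0.004,0,0,0],[0,0,-0.001,0.003,0,0,0],[0,0,0,0,0,0,0]]'; python3 st.py; python3 -m handwheel '[[0,0,-0.002,0.004,0,0,0],[0,0,-0.001,0.003,0,0,0],[0,0,0,0,0,0,0]]'
python3 - <<'E'
from h import *
exec(open('st.py').read())
p=we(s["position"]);print("guard angle",np.arctan2(p[2]+19-125,110-p[0])+.0648,np.hypot(p[2]+19-125,110-p[0]))
E
```

```text
time: 14.58
position: [0.5362, -0.0613, 0.2951]
tool_rot: [-2.073, -2.355, 0.004]
ft_force: [-16.8, -1.3, 16.8]
grip_width: 0.102
grip_force: 30.3
14.57 P [ 0.5362 -0.0613  0.2951] E [-72.1  -6.1 295.1] F [-16.8  -1.3  16.8] g 8.8 30.3
R(E) x,y,z [[0.007, 1.0, 0.002], [1.0, -0.007, -0.005], [-0.005, 0.002, -1.0]] q [-0.57  0.06  0.67  1.63 -0.04  1.47  0.23]
time: 14.95
position: [0.5333, -0.0616, 0.2918]
tool_rot: [-2.073, -2.355, 0.0]
ft_force: [-22.5, 0.0, 33.2]
grip_width: 0.104
grip_force: 30.3
14.95 P [ 0.5333 -0.0616  0.2918] E [-75.   -6.  291.8] F [-22.5   0.   33.2] g 9.0 30.3
R(E) x,y,z [[0.007, 1.0, 0.003], [1.0, -0.007, -0.003], [-0.003, 0.003, -1.0]] q [-0.57  0.05  0.67  1.64 -0.03  1.46  0.23]
guard angle 0.8521970880215278 262.2148300146481
```

```bash
python3 -m handwheel '[[0,0,-0.005,0,0,0,0],[0,0,-0.003,0.001,0,0,0],[0,0,0,0,0,0,0]]'
cat > ga.py <<'E'
from h import *
exec(open('st.py').read())
p=we(s["position"]);print("handle-based",np.arctan2(p[2]+19-125,110-p[0])+.0648)
for n in ("scene","top"):
    im,d=ctrl.get_image(n);E=we(cloud(n,d).reshape(-1,3))
    k=(d.ravel()>0)&(abs(E[:,1])<135);E=E[k];a=np.arctan2(E[:,2]-125,110-E[:,0]);r=np.hypot(E[:,2]-125,110-E[:,0])
    k=(r>60)&(r<210)&(a>.7)&(a<1.2);h,e=np.histogram(a[k],100,(.7,1.2));i=h.argmax();k&=abs(a-e[i])<.03
    Q=E[k]; c=np.polyfit(Q[:,0],Q[:,2],1);print(n,k.sum(),"median",np.median(a[k]).round(4),"slope angle",np.arctan(-c[0]).round(4))
cv2.imwrite("pics/sc6.png",cv2.resize(ctrl.get_image("scene")[0][190:330,240:360],(514,600),interpolation=cv2.INTER_CUBIC))
E
python3 ga.py
```

```text
time: 15.32
position: [0.5322, -0.0617, 0.2908]
tool_rot: [2.068, 2.354, 0.015]
ft_force: [-2.3, 0.3, 23.2]
grip_width: 0.096
grip_force: 30.3
15.32 P [ 0.5322 -0.0617  0.2908] E [-76.2  -5.9 290.8] F [-2.3  0.3 23.2] g 8.4 30.3
R(E) x,y,z [[0.006, 1.0, 0.0], [1.0, -0.006, 0.013], [0.013, 0.0, -1.0]] q [-0.57  0.03  0.66  1.66 -0.02  1.45  0.22]
handle-based 0.8464109521781256
scene 4222 median 0.8776 slope angle 0.8603
top 1419 median 0.8692 slope angle 0.8522
```

```bash
python3 -m handwheel '[[0,0,-0.004,0.004,0,0,0],[0,0,-0.003,0.003,0,0,0],[0,0,0,0,0,0,0]]';python3 ga.py
```

```text
time: 15.85
position: [0.5298, -0.0619, 0.288]
tool_rot: [2.062, 2.348, 0.029]
ft_force: [4.0, 1.3, 33.0]
grip_width: 0.1
grip_force: 30.2
15.85 P [ 0.5298 -0.0619  0.288 ] E [-78.6  -5.9 288. ] F [ 4.   1.3 33. ] g 8.7 30.2
R(E) x,y,z [[0.005, 1.0, -0.0], [1.0, -0.005, 0.025], [0.025, -0.0, -1.0]] q [-0.58  0.01  0.66  1.68 -0.01  1.43  0.21]
handle-based 0.8326085688788979
scene 4289 median 0.865 slope angle 0.8458
top 1444 median 0.8553 slope angle 0.8403
```

View pics/sc6.png

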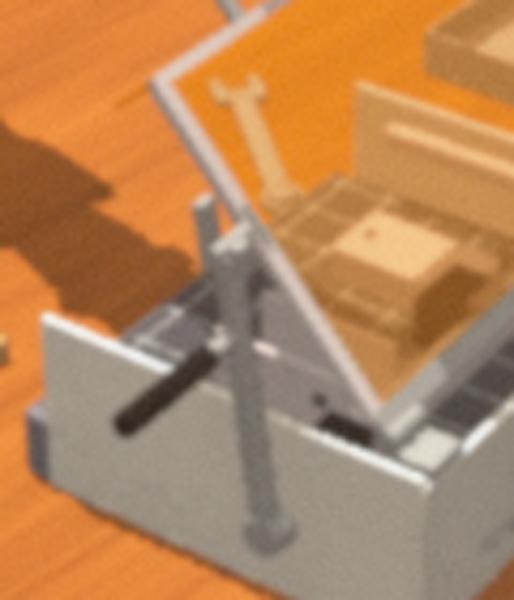

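The peg is well inside the fork, between the tall horn at (205,210) and the short one. I calibrate the guard angle reading against the saved depth at the stop.

Run:
```python
from h import *
for n,f in (("scene","sc2"),("top","top2")):
    d=np.load(f"pics/{f}.npy");E=we(cloud(n,d).reshape(-1,3))
    k=(d.ravel()>0)&(abs(E[:,1])<135);E=E[k];a=np.arctan2(E[:,2]-125,110-E[:,0]);r=np.hypot(E[:,2]-125,110-E[:,0])
    k=(r>60)&(r<210)&(a>.9)&(a<1.3);h,e=np.histogram(a[k],80,(.9,1.3));i=h.argmax();k&=abs(a-e[i])<.03
    Q=E[k]; c=np.polyfit(Q[:,0],Q[:,2],1);print(n,k.sum(),"median",np.median(a[k]).round(4),"slope",np.arctan(-c[0]).round(4))
```

```text
scene 4039 median 1.1546 slope 1.1361
top 343 median 1.1441 slope 1.1286
```

```bash
python3 -m handwheel '[[0,0,0.006,-0.006,0,0,0],[0,0,0.006,-0.004,0,0,0],[0.012,0,0,0,0,0,0],[0.025,0,0,0,0,0,0],[0.03,0,0,0,0,0,0]]';python3 ga.py
python3 - <<'E'
# stay angle from scene depth: points near stay plane
from h import *
im,d=ctrl.get_image("scene");E=we(cloud("scene",d).reshape(-1,3))
k=(E[:,1]<-161)&(E[:,1]>-182)&(E[:,2]>60)&(E[:,2]<260)&(abs(E[:,0]-40)<60);Q=E[k]
for lo in range(60,260,15):
    q=Q[(Q[:,2]>=lo)&(Q[:,2]<lo+15)]
    if len(q): print(lo+7,len(q),np.percentile(q[:,0],[5,50,95]).round(1))
E
```

```text
time: 16.62
position: [0.5336, -0.0603, 0.2866]
tool_rot: [2.074, 2.36, 0.0]
ft_force: [0.0, 0.3, 0.2]
grip_width: 0.279
grip_force: 0.0
16.62 P [ 0.5336 -0.0603  0.2866] E [-74.6  -4.8 286.6] F [0.  0.3 0.2] g 24.3 0.0
R(E) x,y,z [[0.005, 1.0, 0.0], [1.0, -0.005, 0.0], [0.0, 0.0, -1.0]] q [-0.57  0.05  0.66  1.65 -0.03  1.45  0.22]
handle-based 0.8393425803194428
scene 4271 median 0.891 slope angle 0.8731
top 1328 median 0.8814 slope angle 0.8651
67 50 [21.6 54.8 65. ]
82 48 [ 9.2 49.7 57.1]
97 48 [38.  48.9 77.2]
112 48 [15.4 46.8 86.3]
127 45 [36.3 45.8 51.2]
142 42 [34.7 42.3 47. ]
157 39 [31.6 40.5 45.4]
172 40 [30.9 40.  44.7]
187 39 [27.  37.5 42.1]
202 43 [26.9 34.5 39.2]
217 65 [19.  33.4 44.3]
232 85 [16.9 27.4 40.6]
247 25 [12.9 17.1 20.8]
```

Unloaded, the guard reads about 0.87 and the stay about 1.43, so the peg is seated. Next I retreat upwards and plan the reach-in: pitch 55° with the fingers closing along the engraver's y.

Run:
```python
from h import *
R=tool(90);Rt=tool(55,'y')
z=RE.inv().apply(Rt.apply([0,0,1]));g=np.array([-8,-52,80]);T=g+19*z;print(z,T,T-160*z)
plan([(ew([-75,-5,385]),R,3),(ew([-190,-52,360]),Rt,11)],.03)
```

```text
[ 5.73576436e-01  8.58941138e-19 -8.19152044e-01] [  2.89795229 -52.          64.43611116] [-88.87427753 -52.         195.50043824]
[0.03, -0.0001, -0.0001, -0.0329, -0.0, -0.0, -0.1]
[0.03, -0.0001, -0.0001, -0.0329, -0.0, -0.0, -0.1]
[0.03, -0.0001, -0.0001, -0.0329, -0.0, -0.0, -0.1]
--
[0.03, -0.0043, -0.0105, 0.0023, -2.5, -2.5, -7.9]
[0.03, -0.0027, -0.011, 0.002, -2.5, -2.5, -7.9]
[0.03, -0.0011, -0.0114, 0.0016, -2.5, -2.5, -7.9]
[0.03, 0.0006, -0.0115, 0.0011, -2.5, -2.5, -7.9]
[0.03, 0.0022, -0.0113, 0.0005, -2.5, -2.5, -7.9]
[0.03, 0.0037, -0.0109, -0.0001, -2.5, -2.5, -7.9]
[0.03, 0.0052, -0.0103, -0.0008, -2.5, -2.5, -7.9]
[0.03, 0.0065, -0.0094, -0.0014, -2.5, -2.5, -7.9]
[0.03, 0.0076, -0.0084, -0.0021, -2.5, -2.5, -7.9]
[0.03, 0.0086, -0.0071, -0.0028, -2.5, -2.5, -7.9]
[0.03, 0.0093, -0.0058, -0.0035, -2.5, -2.5, -7.9]
--
```

```bash
python3 -m handwheel '[[0.03,0,0,-0.033,0,0,0],[0.03,0,0,-0.033,0,0,0],[0.03,0,0,-0.033,0,0,0]]' && python3 -m handwheel '[[0.03,-0.0043,-0.0105,0.0023,-2.5,-2.5,-7.9],[0.03,-0.0027,-0.011,0.002,-2.5,-2.5,-7.9],[0.03,-0.0011,-0.0114,0.0016,-2.5,-2.5,-7.9],[0.03,0.0006,-0.0115,0.0011,-2.5,-2.5,-7.9],[0.087,0.0022,-0.0113,0.0005,-2.5,-2.5,-7.9],[0.087,0.0037,-0.0109,0,-2.5,-2.5,-7.9],[0.087,0.0052,-0.0103,-0.0008,-2.5,-2.5,-7.9],[0.087,0.0065,-0.0094,-0.0014,-2.5,-2.5,-7.9],[0.087,0.0076,-0.0084,-0.0021,-2.5,-2.5,-7.9],[0.087,0.0086,-0.0071,-0.0028,-2.5,-2.5,-7.9],[0.087,0.0093,-0.0058,-0.0035,-2.5,-2.5,-7.9]]'
python3 - <<'E'
from h import *
exec(open('ga.py').read())
Rt=tool(55,'y');plan([(ew([-89,-52,195.5]),Rt,6)],.087)
E
```

```text
time: 17.2
position: [0.5335, -0.0604, 0.3866]
tool_rot: [-2.074, -2.36, 0.0]
ft_force: [0.5, 0.1, 0.1]
grip_width: 0.344
grip_force: 0.0
time: 18.58
position: [0.5015, -0.089, 0.3552]
tool_rot: [0.5, 2.717, 0.09]
ft_force: [-0.0, 2.4, 1.6]
grip_width: 0.977
grip_force: 0.0
18.57 P [ 0.5015 -0.089   0.3552] E [-110.3  -28.9  355.2] F [-0.   2.4  1.6] g 85.0 0.0
R(E) x,y,z [[-0.811, 0.468, -0.351], [0.453, 0.882, 0.128], [0.369, -0.055, -0.928]] q [ 0.46 -0.3  -0.22  1.86 -0.16  1.2   1.47]
handle-based 0.9116248027560084
scene 4185 median 0.8899 slope angle 0.8745
top 3092 median 0.8813 slope angle 0.8662
[0.087, 0.0047, -0.0034, 0.0261, -1.2, -2.1, -4.7]
[0.087, 0.0059, -0.0035, 0.0259, -1.2, -2.1, -4.7]
[0.087, 0.0071, -0.0035, 0.0256, -1.2, -2.1, -4.7]
[0.087, 0.0083, -0.0034, 0.0252, -1.2, -2.1, -4.7]
[0.087, 0.0095, -0.0032, 0.0248, -1.2, -2.1, -4.7]
[0.087, 0.0106, -0.0029, 0.0244, -1.2, -2.1, -4.7]
--
```

Joint 2 hit its limit there. A quick kinematic fit from the logged poses will tell which tilts are reachable.

```bash
cat > kin.py <<'E'
import numpy as np, itertools
from scipy.optimize import least_squares
from scipy.spatial.transform import Rotation as Rn
D=[([-1.232,.322,-.07,1.452,.023,1.371,-.057],[.207,.615,.221],[-.508,-3.10,.003]),
([-.52,-.12,.57,1.94,.07,1.31,.16],[.453,-.0678,.2104],[-2.077,-2.357,-.001]),
([-.51,.02,.61,2.08,-.01,1.05,.23],[.4568,-.0637,.0915],[-2.073,-2.36,.001]),
([-.13,.40,.72,1.61,-.28,1.23,.77],[.5642,-.2914,.1443],[-2.073,-2.36,0]),
([.03,.61,.70,.78,-.39,1.85,.65],[.6898,-.2773,.4099],[2.072,2.359,.001]),
([-.48,.2,.63,1.26,-.12,1.72,.26],[.5899,-.046,.4155],[-2.071,-2.358,.004]),
([.46,-.3,-.22,1.86,-.16,1.2,1.47],[.5015,-.089,.3552],[.5,2.717,.09])]
def fk(q,L,s):
    z=lambda a:Rn.from_euler('z',a);y=lambda a:Rn.from_euler('y',a)
    h,a,b,c,e,o=L
    R1=z(s[0]*q[0])*y(q[1]);R2=R1*z(s[1]*q[2]);R3=R2*y(q[3]);R4=R3*z(s[2]*q[4]);R5=R4*y(q[5])
    P=np.array([0,0,h])+R1.apply([0,0,a])+R3.apply([0,0,b])+R5.apply([0,0,c])
    return P,R5*z(s[3]*q[6]+o)
def fit():
    best=None
    for s in itertools.product([1,-1],repeat=4):
      for o in (0,np.pi/2,np.pi,-np.pi/2):
        def f(L): return np.concatenate([np.r_[(lambda r:np.r_[r[0]-P,.3*(r[1].inv()*Rn.from_rotvec(w)).as_rotvec()])(fk(q,np.r_[L,0,o],s))] for q,P,w in D])
        r=least_squares(f,[.3,.4,.4,.25])
        if best is None or r.cost<best[0]: best=(r.cost,np.r_[r.x,0,o],s,np.abs(r.fun).max())
    return best
E
python3 - <<'E'
from kin import *
b=fit();print(b)
_,L,s,_=b
import h
lo=np.array([-.3+0,-.0]);
LO=np.array([-2.86,-.3,-1.38,.06,-1.56,.09,-2.69]);HI=np.array([2.86,2.09,1.24,2.45,4.7,2.05,2.69])
q0=np.array(h.ctrl.get_state()["joint_positions"])
def ik(P,R,q0):
    best=None
    for t in range(6):
        r=least_squares(lambda q:np.r_[(fk(q,L,s)[0]-P)*10,(fk(q,L,s)[1].inv()*R).as_rotvec()*2,(q-q0)*1e-3],np.clip(q0+np.random.randn(7)*.3*(t>0),LO+.01,HI-.01),bounds=(LO,HI))
        if best is None or r.cost<best.cost:best=r
    f=fk(best.x,L,s);return np.linalg.norm(f[0]-P)*1000,(f[1].inv()*R).magnitude()*57,best.x
for p in (50,55,60,65):
  Rt=h.tool(p,'y');z=h.RE.inv().apply(Rt.apply([0,0,1]))
  for back in (0,80,160,220):
    T=np.array([-8,-52,80])+(19-back)*z
    e=ik(h.ew(T),Rt,q0);print(p,back,T.round(),np.round(e[0],1),np.round(e[1],1),e[2].round(2))
E
```

```text
(np.float64(0.0016358120887573673), array([0.19901785, 0.42915584, 0.52773844, 0.27806055, 0.        ,
       1.57079633]), (-1, -1, -1, -1), np.float64(0.02677846065694236))
50 0 [  4. -52.  65.] 0.0 0.0 [ 0.81  0.16 -0.57  2.15 -0.71  0.27  2.62]
50 80 [-47. -52. 127.] 0.0 0.0 [ 0.44 -0.08 -0.12  2.22 -0.72  0.45  2.59]
50 160 [-99. -52. 188.] 0.0 0.0 [ 0.31 -0.28  0.06  2.26 -0.55  0.6   2.45]
50 220 [-137.  -52.  234.] 20.6 6.1 [ 0.47 -0.3   0.    2.17 -0.57  0.85  2.49]
55 0 [  3. -52.  64.] 0.0 0.0 [ 0.67  0.16 -0.43  2.1  -0.46  0.36  2.35]
55 80 [-43. -52. 130.] 0.0 0.0 [ 0.47 -0.05 -0.17  2.16 -0.51  0.52  2.38]
55 160 [-89. -52. 196.] 0.0 0.0 [ 0.38 -0.24 -0.03  2.18 -0.44  0.69  2.32]
55 220 [-123.  -52.  245.] 10.6 3.2 [ 0.4  -0.3   0.    2.13 -0.41  0.87  2.31]
60 0 [  2. -52.  64.] 0.0 0.0 [ 0.59  0.18 -0.37  2.05 -0.28  0.45  2.17]
60 80 [-39. -52. 133.] 0.0 0.0 [ 0.49 -0.02 -0.22  2.09 -0.36  0.61  2.22]
60 160 [-79. -52. 202.] 0.0 0.0 [ 0.43 -0.19 -0.11  2.1  -0.34  0.78  2.21]
60 220 [-109.  -52.  254.] 0.0 0.0 [ 0.4  -0.29 -0.05  2.08 -0.32  0.9   2.19]
65 0 [  0. -52.  63.] 0.0 0.0 [ 0.53  0.2  -0.33  2.   -0.16  0.55  2.05]
65 80 [-34. -52. 135.] 0.0 0.0 [ 0.49  0.02 -0.25  2.02 -0.24  0.7   2.1 ]
65 160 [-68. -52. 208.] 0.0 0.0 [ 0.46 -0.13 -0.17  2.01 -0.26  0.87  2.12]
65 220 [-93. -52. 262.] 0.0 0.0 [ 0.44 -0.22 -0.12  1.99 -0.25  0.99  2.12]
```

Run:
```python
from h import *
R60=tool(60,'y');R=tool(55,'y');z=RE.inv().apply(R.apply([0,0,1]));g=np.array([-8,-52,80])
print(g+19*z,g+(19-150)*z)
plan([(ew([-109,-52,254]),R60,5),(ew(g+(19-150)*z),R,3)],.087)
```

```text
[  2.89795229 -52.          64.43611116] [-83.13851316 -52.         187.3089178 ]
[0.087, 0.0047, -0.0046, 0.019, -1.2, -1.5, -5.7]
[0.087, 0.0057, -0.0044, 0.0188, -1.2, -1.5, -5.7]
[0.087, 0.0066, -0.0042, 0.0186, -1.2, -1.5, -5.7]
[0.087, 0.0075, -0.0039, 0.0183, -1.2, -1.5, -5.7]
[0.087, 0.0083, -0.0035, 0.018, -1.2, -1.5, -5.7]
--
[0.087, 0.0036, -0.0, 0.0236, -0.0, -1.7, -0.0]
[0.087, 0.0043, -0.0, 0.0234, -0.0, -1.7, -0.0]
[0.087, 0.005, -0.0, 0.0233, -0.0, -1.7, -0.0]
--
```

```bash
python3 -m handwheel '[[0.087,0.0047,-0.0046,0.019,-1.2,-1.5,-5.7],[0.087,0.0057,-0.0044,0.0188,-1.2,-1.5,-5.7],[0.087,0.0066,-0.0042,0.0186,-1.2,-1.5,-5.7],[0.087,0.0075,-0.0039,0.0183,-1.2,-1.5,-5.7],[0.087,0.0083,-0.0035,0.018,-1.2,-1.5,-5.7]]'
python3 - <<'E'
from h import *
exec(open('st.py').read())
R=tool(55,'y');z=RE.inv().apply(R.apply([0,0,1]));g=np.array([-8,-52,80])
plan([(ew(g+(19-150)*z),R,4)],.087)
E
```

```text
time: 19.35
position: [0.5153, -0.1143, 0.2535]
tool_rot: [-0.178, 2.619, 0.052]
ft_force: [-0.1, 0.3, -0.8]
grip_width: 1.001
grip_force: 0.0
19.35 P [ 0.5153 -0.1143  0.2535] E [-100.   -55.8  253.5] F [-0.1  0.3 -0.8] g 87.1 0.0
R(E) x,y,z [[-0.869, -0.0, -0.495], [-0.002, 1.0, 0.004], [0.495, 0.004, -0.869]] q [ 0.39 -0.29 -0.05  2.11 -0.32  0.88  2.19]
[0.087, 0.0045, 0.0009, 0.0165, 0.1, -1.3, -0.0]
[0.087, 0.0049, 0.0009, 0.0164, 0.1, -1.3, -0.0]
[0.087, 0.0053, 0.0009, 0.0162, 0.1, -1.3, -0.0]
[0.087, 0.0057, 0.0009, 0.0161, 0.1, -1.3, -0.0]
--
```

```bash
python3 -m handwheel '[[0.087,0.0045,0.001,0.0165,0,-1.3,0],[0.087,0.005,0.001,0.0164,0,-1.3,0],[0.087,0.0053,0.001,0.0162,0,-1.3,0],[0.087,0.0057,0.001,0.0161,0,-1.3,0]]'
python3 - <<'E'
from h import *
exec(open('ga.py').read())
K,Rc,t=cam("wrist")
im,d=ctrl.get_image("wrist");cv2.imwrite("pics/wr2.png",im);print("cam",we(-Rc.T@t).round(1))
R=tool(55,'y');z=RE.inv().apply(R.apply([0,0,1]));g=np.array([-8,-52,80])
plan([(ew(g+19*z),R,8)],.087)
E
```

```text
time: 19.85
position: [0.5315, -0.1074, 0.1873]
tool_rot: [-0.168, 2.529, 0.06]
ft_force: [-0.2, 1.0, 0.1]
grip_width: 1.0
grip_force: 0.0
19.85 P [ 0.5315 -0.1074  0.1873] E [-83.  -51.1 187.3] F [-0.2  1.   0.1] g 87.0 0.0
R(E) x,y,z [[-0.821, 0.003, -0.571], [0.0, 1.0, 0.005], [0.572, 0.004, -0.821]] q [ 0.34 -0.25 -0.01  2.25 -0.45  0.64  2.33]
handle-based 0.4636755589025672
scene 4152 median 0.8899 slope angle 0.8741
top 3089 median 0.8815 slope angle 0.8659
cam [-231.8  -50.5  280.5]
[0.087, -0.0, -0.0002, 0.0188, 0.0, -0.0, -0.0]
[0.087, -0.0, -0.0002, 0.0188, 0.0, -0.0, -0.0]
[0.087, 0.0, -0.0002, 0.0188, 0.0, -0.0, -0.0]
[0.087, 0.0, -0.0002, 0.0188, 0.0, -0.0, -0.0]
[0.087, 0.0, -0.0002, 0.0188, 0.0, -0.0, -0.0]
[0.087, 0.0, -0.0002, 0.0188, 0.0, -0.0, -0.0]
[0.087, 0.0, -0.0002, 0.0188, 0.0, -0.0, -0.0]
[0.087, 0.0, -0.0002, 0.0188, 0.0, -0.0, -0.0]
--
```

View pics/wr2.png

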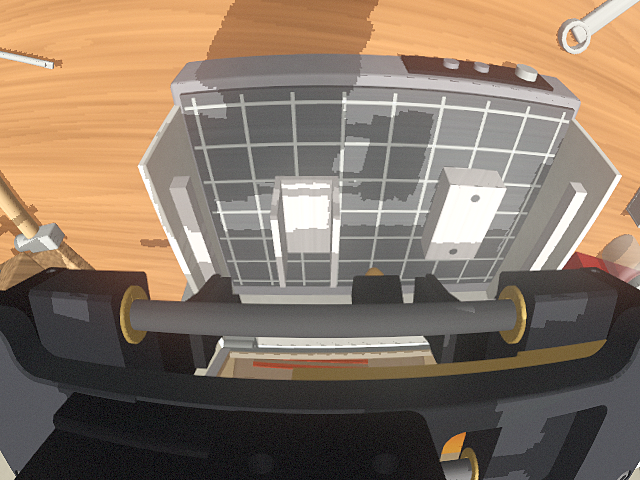

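The wrist view shows the cradle (front wall ends near (278,182) and (335,182)), block at (465,215), and rails by both side walls (left one (180,180)-(212,280)). I locate these with the wrist depth.

Run:
```python
from h import *
K,Rc,t=cam("wrist");im,d=ctrl.get_image("wrist")
def pt(u,v):
    a=(np.array([u,v],float)-K[:2,2])/K[0,0];r=np.linalg.norm(a);z=np.median(d[v-1:v+2,u-1:u+2]);P=np.r_[a/r*np.tan(r),1]*z
    return we((P-t)@Rc).round(0)
for q in [(275,183),(281,181),(334,181),(338,200),(273,215),(280,220),(305,220),(335,215),(180,185),(190,185),(192,230),(205,280),(150,165),(165,200),(320,280),(336,280),(278,284)]: print(q,pt(*q))
```

```text
(275, 183) [-45. -86.  61.]
(281, 181) [-43. -82.  56.]
(334, 181) [-45. -40.  59.]
(338, 200) [-45. -38.  81.]
(273, 215) [-44. -85.  95.]
(280, 220) [-29. -82.  85.]
(305, 220) [  2. -65.  55.]
(335, 215) [-44. -41.  95.]
(180, 185) [ -80. -144.  101.]
(190, 185) [ -75. -139.   96.]
(192, 230) [ -36. -147.  102.]
(205, 280) [  27. -152.  102.]
(150, 165) [-108. -153.  114.]
(165, 200) [ -77. -152.  112.]
(320, 280) [101. -52.  50.]
(336, 280) [ 99. -35.  51.]
(278, 284) [116. -99.  45.]
```

Run:
```python
from h import *
R=tool(58,'y');z=RE.inv().apply(R.apply([0,0,1]));g=np.array([-14,-50,86])
print(g+19*z)
plan([(ew(g+(19-100)*z),R,4),(ew(g+19*z),R,6)],.087)
```

```text
[ -3.93153398 -50.          69.88708617]
[0.087, -0.0004, 0.0002, 0.0106, 0.1, 0.7, -0.0]
[0.087, -0.0005, 0.0002, 0.0106, 0.1, 0.7, -0.0]
[0.087, -0.0007, 0.0002, 0.0106, 0.1, 0.7, -0.0]
[0.087, -0.0008, 0.0002, 0.0106, 0.1, 0.7, -0.0]
--
[0.087, -0.0, -0.0, 0.0167, 0.0, 0.0, 0.0]
[0.087, -0.0, -0.0, 0.0167, 0.0, 0.0, 0.0]
[0.087, -0.0, -0.0, 0.0167, 0.0, 0.0, 0.0]
[0.087, -0.0, -0.0, 0.0167, 0.0, 0.0, 0.0]
[0.087, -0.0, -0.0, 0.0167, 0.0, 0.0, 0.0]
[0.087, -0.0, -0.0, 0.0167, 0.0, 0.0, 0.0]
--
```

```bash
python3 -m handwheel '[[0.087,-0.0005,0,0.0106,0,0.7,0],[0.087,-0.0005,0,0.0106,0,0.7,0],[0.087,-0.0005,0,0.0106,0,0.7,0],[0.087,-0.001,0,0.0106,0,0.7,0],[0.087,0,0,0.0167,0,0,0],[0.087,0,0,0.0167,0,0,0],[0.087,0,0,0.0167,0,0,0],[0.087,0,0,0.0167,0,0,0]]'
python3 - <<'E'
from h import *
exec(open('ga.py').read())
R=tool(58,'y');z=RE.inv().apply(R.apply([0,0,1]));g=np.array([-14,-50,86])
plan([(ew(g+19*z),R,3)],.087)
E
```

```text
time: 21.1
position: [0.5921, -0.0977, 0.0955]
tool_rot: [-0.174, 2.578, 0.058]
ft_force: [0.4, -0.6, -0.3]
grip_width: 0.996
grip_force: 0.0
21.1 P [ 0.5921 -0.0977  0.0955] E [-21.6 -49.7  95.5] F [ 0.4 -0.6 -0.3] g 86.7 0.0
R(E) x,y,z [[-0.848, 0.001, -0.53], [-0.002, 1.0, 0.006], [0.53, 0.006, -0.848]] q [ 0.3   0.02 -0.06  2.2  -0.48  0.45  2.33]
handle-based -0.014647006493853545
scene 4133 median 0.8899 slope angle 0.8747
top 3097 median 0.8815 slope angle 0.8662
[0.087, -0.0008, -0.0003, 0.0104, 0.1, -0.0, -0.0]
[0.087, -0.0008, -0.0003, 0.0104, 0.1, -0.0, -0.0]
[0.087, -0.0008, -0.0003, 0.0104, 0.1, -0.0, -0.0]
--
```

Clear so far, no forces. Final advance and close.

```bash
python3 -m handwheel '[[0.087,-0.001,0,0.0104,0,0,0],[0.087,-0.001,0,0.0104,0,0,0],[0.087,0,0,0.010,0,0,0]]';python3 st.py; python3 -m handwheel '[[0.04,0,0,0,0,0,0],[0.04,0,0,0,0,0,0],[0.04,0,0,0,0,0,0],[0.04,0,0,0,0,0,0]]' 20;python3 st.py
```

```text
time: 21.62
position: [0.6103, -0.0953, 0.0718]
tool_rot: [-0.174, 2.577, 0.057]
ft_force: [-0.5, -0.1, 1.3]
grip_width: 1.0
grip_force: 0.0
21.62 P [ 0.6103 -0.0953  0.0718] E [ -3.3 -49.7  71.8] F [-0.5 -0.1  1.3] g 87.0 0.0
R(E) x,y,z [[-0.847, 0.001, -0.531], [-0.002, 1.0, 0.005], [0.531, 0.006, -0.847]] q [ 0.29  0.09 -0.07  2.18 -0.52  0.39  2.37]
time: 22.12
position: [0.6098, -0.0957, 0.0724]
tool_rot: [-0.174, 2.577, 0.057]
ft_force: [0.7, -0.3, -0.1]
grip_width: 0.634
grip_force: 0.3
22.12 P [ 0.6098 -0.0957  0.0724] E [ -3.8 -50.   72.4] F [ 0.7 -0.3 -0.1] g 55.1 0.3
R(E) x,y,z [[-0.847, 0.001, -0.531], [-0.002, 1.0, 0.005], [0.531, 0.005, -0.847]] q [ 0.29  0.09 -0.07  2.18 -0.51  0.39  2.36]
```

```bash
python3 -m handwheel '[[0.03,0,0,0,0,0,0],[0.03,0,0,0,0,0,0],[0.03,0,0,0,0,0,0]]' 40;python3 st.py; python3 -m handwheel '[[0.03,0,0,-0.01,0,0,0],[0.03,0,0,-0.012,0,0,0],[0.03,0,0,-0.012,0,0,0]]';python3 st.py
```

```text
time: 22.5
position: [0.6098, -0.0955, 0.0723]
tool_rot: [-0.174, 2.577, 0.057]
ft_force: [-1.9, -0.3, 2.7]
grip_width: 0.572
grip_force: 39.7
22.5 P [ 0.6098 -0.0955  0.0723] E [ -3.8 -49.9  72.3] F [-1.9 -0.3  2.7] g 49.8 39.7
R(E) x,y,z [[-0.847, 0.001, -0.531], [-0.002, 1.0, 0.005], [0.531, 0.005, -0.847]] q [ 0.29  0.09 -0.07  2.18 -0.51  0.39  2.36]
time: 22.88
position: [0.5913, -0.0978, 0.1016]
tool_rot: [-0.175, 2.578, 0.058]
ft_force: [0.5, -0.2, -2.1]
grip_width: 0.572
grip_force: 39.8
22.88 P [ 0.5913 -0.0978  0.1016] E [-22.4 -49.7 101.6] F [ 0.5 -0.2 -2.1] g 49.8 39.8
R(E) x,y,z [[-0.848, 0.001, -0.531], [-0.002, 1.0, 0.005], [0.531, 0.006, -0.848]] q [ 0.3   0.01 -0.06  2.2  -0.47  0.46  2.32]
```

Cradle is held (about 2 N). Now I check reach for the carry and placing with various yaws.

```bash
cat > ik.py <<'E'
from kin import *
import h
_,L,s,_=fit()
LO=np.array([-2.86,-.3,-1.38,.06,-1.56,.09,-2.69]);HI=np.array([2.86,2.09,1.24,2.45,4.7,2.05,2.69])
def ik(P,R,q0):
    r=least_squares(lambda q:np.r_[(fk(q,L,s)[0]-P)*10,(fk(q,L,s)[1].inv()*R).as_rotvec()*2,(q-q0)*3e-3],np.clip(q0,LO+.01,HI-.01),bounds=(LO,HI))
    f=fk(r.x,L,s);return np.linalg.norm(f[0]-P)*1000,(f[1].inv()*R).magnitude()*57,r.x
E
python3 - <<'E'
from ik import *
C=np.array([.470,.374])
for e in (0,20,40):
    q=np.array(h.ctrl.get_state()["joint_positions"])
    y=h.TH+np.radians(e);T=np.r_[C-.0038*np.array([np.cos(y),np.sin(y)]),.0253]   # cradle centre is 3.8 mm ahead of TCP
    R0=h.tool(58,'y');Rt=h.tool(58,'y',e)
    A=h.ew([-80,-50,190]);
    for P,R in [(A,R0),(.5*A+.5*(T+[0,0,.165]),h.tool(58,'y',e/2)),(T+[0,0,.165],Rt),(T+[0,0,.06],Rt),(T,Rt)]:
        a=ik(P,R,q);q=a[2];print(e,P.round(3),np.round(a[0],1),np.round(a[1],1),q.round(2))
E
```

```text
0 [ 0.534 -0.106  0.19 ] 0.0 0.0 [ 0.35 -0.19 -0.04  2.14 -0.37  0.71  2.24]
0 [0.5   0.134 0.19 ] 0.0 0.0 [-0.02 -0.3  -0.26  2.22  0.01  0.66  1.41]
0 [0.466 0.373 0.19 ] 0.0 0.0 [-0.26 -0.03 -0.56  1.99  0.48  0.79  0.6 ]
0 [0.466 0.373 0.085] 0.0 0.0 [-0.32  0.12 -0.53  2.08  0.74  0.64  0.34]
0 [0.466 0.373 0.025] 0.0 0.0 [-0.39  0.23 -0.47  2.11  0.93  0.57  0.14]
20 [ 0.534 -0.106  0.19 ] 0.0 0.0 [ 0.35 -0.19 -0.04  2.14 -0.37  0.71  2.24]
20 [0.5   0.133 0.19 ] 0.0 0.0 [-0.   -0.3  -0.21  2.22 -0.18  0.66  1.77]
20 [0.467 0.372 0.19 ] 0.0 0.0 [-0.17 -0.1  -0.54  2.04  0.13  0.64  1.25]
20 [0.467 0.372 0.085] 0.0 0.0 [-0.22  0.06 -0.52  2.14  0.4   0.44  1.  ]
20 [0.467 0.372 0.025] 0.0 0.0 [-0.33  0.18 -0.42  2.16  0.65  0.33  0.76]
40 [ 0.534 -0.106  0.19 ] 0.0 0.0 [ 0.35 -0.19 -0.04  2.14 -0.37  0.71  2.24]
40 [0.501 0.133 0.19 ] 0.0 0.0 [ 0.15 -0.29 -0.28  2.21 -0.4   0.71  2.15]
40 [0.467 0.371 0.19 ] 0.0 0.0 [-0.05 -0.1  -0.55  2.04 -0.28  0.65  1.98]
40 [0.467 0.371 0.085] 0.0 0.0 [-0.08  0.06 -0.55  2.14 -0.2   0.41  1.95]
40 [0.467 0.371 0.025] 0.0 0.0 [-0.13  0.18 -0.51  2.17 -0.12  0.27  1.9 ]
```

Run:
```python
from h import *
R=tool(58,'y')
plan([(ew([-80,-50,190]),R,4),(np.array([.503,.134,.185]),R,6),(np.array([.466,.373,.19]),R,6)],.03)
```

```text
[0.03, 0.0005, 0.0001, -0.0264, 0.1, 0.0, -0.0]
[0.03, 0.0005, 0.0, -0.0264, 0.1, 0.0, -0.0]
[0.03, 0.0005, -0.0, -0.0264, 0.1, 0.0, -0.0]
[0.03, 0.0005, -0.0, -0.0264, 0.1, 0.0, -0.0]
--
[0.03, 0.0003, 0.0403, 0.0008, 0.0, 0.0, 0.0]
[0.03, 0.0003, 0.0403, 0.0008, 0.0, 0.0, 0.0]
[0.03, 0.0003, 0.0403, 0.0008, 0.0, 0.0, 0.0]
[0.03, 0.0003, 0.0403, 0.0008, 0.0, 0.0, 0.0]
[0.03, 0.0003, 0.0403, 0.0008, 0.0, 0.0, 0.0]
[0.03, 0.0003, 0.0403, 0.0008, 0.0, 0.0, 0.0]
--
[0.03, 0.0002, 0.0403, -0.0011, 0.0, 0.0, 0.0]
[0.03, 0.0002, 0.0403, -0.0011, 0.0, 0.0, 0.0]
[0.03, 0.0002, 0.0403, -0.0011, 0.0, 0.0, 0.0]
[0.03, 0.0002, 0.0403, -0.0011, 0.0, 0.0, 0.0]
[0.03, 0.0002, 0.0403, -0.0011, 0.0, 0.0, 0.0]
[0.03, 0.0002, 0.0403, -0.0011, 0.0, 0.0, 0.0]
--
```

```bash
python3 -m handwheel '[[0.03,0.0005,0,-0.0264,0,0,0],[0.03,0.0005,0,-0.0264,0,0,0],[0.03,0.0005,0,-0.0264,0,0,0],[0.03,0.0005,0,-0.0264,0,0,0]]' && python3 -m handwheel '[[0.03,0.0003,0.020,0,0,0,0],[0.03,0.0003,0.040,0.001,0,0,0],[0.03,0.0003,0.040,0.001,0,0,0],[0.03,0.0003,0.040,0.001,0,0,0],[0.03,0.0003,0.040,0.001,0,0,0],[0.03,0.0003,0.040,0.001,0,0,0],[0.03,0.0003,0.020,0.001,0,0,0]]'
python3 - <<'E'
from h import *
exec(open('ga.py').read())
plan([(np.array([.466,.373,.19]),tool(58,'y'),7)],.03)
E
```

```text
time: 23.38
position: [0.5339, -0.1063, 0.1907]
tool_rot: [-0.175, 2.577, 0.057]
ft_force: [0.1, 0.2, -1.9]
grip_width: 0.575
grip_force: 39.8
time: 24.25
position: [0.5129, 0.134, 0.1807]
tool_rot: [-0.179, 2.583, 0.059]
ft_force: [0.6, -0.7, -1.1]
grip_width: 0.577
grip_force: 39.8
24.25 P [0.5129 0.134  0.1807] E [-69.1 190.6 180.7] F [ 0.6 -0.7 -1.1] g 50.2 39.8
R(E) x,y,z [[-0.851, -0.002, -0.526], [-0.006, 1.0, 0.006], [0.526, 0.008, -0.851]] q [ 0.   -0.29 -0.34  2.26  0.02  0.61  1.35]
handle-based 0.45998536264985135
scene 4152 median 0.8899 slope angle 0.8747
top 3096 median 0.8816 slope angle 0.8663
[0.03, 0.001, 0.035, -0.002, 0.1, -0.0, 0.0]
[0.03, 0.001, 0.035, -0.002, 0.1, -0.0, 0.0]
[0.03, 0.001, 0.035, -0.0021, 0.1, -0.0, 0.0]
[0.03, 0.001, 0.035, -0.0021, 0.1, -0.0, 0.0]
[0.03, 0.0011, 0.035, -0.0021, 0.1, -0.0, 0.0]
[0.03, 0.0011, 0.035, -0.0022, 0.1, -0.0, 0.0]
[0.03, 0.0011, 0.035, -0.0022, 0.1, -0.0, 0.0]
--
```

```bash
python3 -m handwheel '[[0.03,0.001,0.035,-0.002,0,0,0],[0.03,0.001,0.035,-0.002,0,0,0],[0.03,0.001,0.035,-0.002,0,0,0],[0.03,0.001,0.035,-0.002,0,0,0],[0.03,0.001,0.035,-0.002,0,0,0],[0.03,0.001,0.035,-0.002,0,0,0],[0.03,0.001,0.035,-0.002,0,0,0],[0.03,0,0,0,0,0,0]]'
python3 - <<'E'
from h import *
exec(open('st.py').read())
R=tool(58,'y');plan([(np.array([.466,.373,.075]),R,5),(np.array([.466,.373,.030]),R,4)],.03)
# cradle attitude from scene+top depth
for n in("scene","top"):
    im,d=ctrl.get_image(n);W=cloud(n,d).reshape(-1,3);Q=RE.inv().apply(W-s["position"])*1000
    k=(d.ravel()>0)&(abs(Q[:,0])<80)&(abs(Q[:,1])<30)&(Q[:,2]<40)&(Q[:,2]>-50);Q=Q[k]
    for lo in range(-80,80,16):
        q=Q[(Q[:,0]>=lo)&(Q[:,0]<lo+16)]
        if len(q)>3: print(n,lo+8,len(q),np.percentile(q[:,2],[5,50,95]).round(1),np.percentile(q[:,1],[5,95]).round(1))
E
```

```text
time: 25.4
position: [0.4669, 0.3743, 0.1906]
tool_rot: [-0.178, 2.584, 0.062]
ft_force: [-0.5, -0.4, -1.4]
grip_width: 0.573
grip_force: 39.8
25.4 P [0.4669 0.3743 0.1906] E [-82.4 434.9 190.6] F [-0.5 -0.4 -1.4] g 49.8 39.8
R(E) x,y,z [[-0.851, -0.0, -0.525], [-0.006, 1.0, 0.008], [0.525, 0.01, -0.851]] q [ 0.03 -0.05 -0.95  2.03  0.48  0.79  0.5 ]
[0.03, 0.0123, -0.0004, 0.0196, 0.1, -0.1, 0.0]
[0.03, 0.0124, -0.0004, 0.0195, 0.1, -0.1, 0.0]
[0.03, 0.0124, -0.0004, 0.0195, 0.1, -0.1, 0.0]
[0.03, 0.0124, -0.0003, 0.0195, 0.1, -0.1, 0.0]
[0.03, 0.0124, -0.0003, 0.0195, 0.1, -0.1, 0.0]
--
[0.03, 0.006, -0.0, 0.0095, 0.0, 0.0, 0.0]
[0.03, 0.006, -0.0, 0.0095, 0.0, 0.0, 0.0]
[0.03, 0.006, -0.0, 0.0095, 0.0, 0.0, 0.0]
[0.03, 0.006, -0.0, 0.0095, 0.0, 0.0, 0.0]
--
scene -40 35 [-15.7   4.8  23.5] [-26.9  28.2]
scene -24 84 [-16.6   7.8  36.1] [-28.4  28.4]
scene -8 92 [-16.9  14.6  36.4] [-28.9  27.1]
scene 8 98 [-17.5  11.6  26.1] [-29.1  26.8]
scene 24 108 [-17.9   8.3  23.4] [-28.4  27.6]
scene 40 153 [-17.8   1.9  22.7] [-28.4  24.5]
scene 56 54 [-20.2  -7.   22.8] [-26.6  25.1]
top -24 6 [18.9 23.9 33.2] [17.8 23.4]
top -8 49 [-17.4   9.9  28.1] [ 6.1 25.6]
top 8 134 [-19.8   3.4  23.5] [-28.4  23.7]
top 24 192 [-19.5  -8.9  23.3] [-29.1  18.5]
top 40 189 [-20.   -8.   23.9] [-28.8  17.9]
top 56 12 [-21.2 -17.6  15.7] [-28.1  16.2]
```

The cradle hangs level in the grip (rim height constant within 1 mm). Lowering into the tray.

```bash
python3 -m handwheel '[[0.03,0.0123,0,0.0196,0,0,0],[0.03,0.0124,0,0.0195,0,0,0],[0.03,0.0124,0,0.0195,0,0,0],[0.03,0.0124,0,0.0195,0,0,0],[0.03,0.0124,0,0.0195,0,0,0],[0.03,0.006,0,0.0095,0,0,0],[0.03,0.006,0,0.0095,0,0,0],[0.03,0.006,0,0.0095,0,0,0]]';  python3 - <<'E'
from h import *
exec(open('st.py').read())
plan([(np.array([.466,.373,.0265]),tool(58,'y'),5)],.03)
E
```

```text
time: 26.5
position: [0.4666, 0.3701, 0.04]
tool_rot: [-0.171, 2.584, 0.055]
ft_force: [-0.3, 0.8, -1.8]
grip_width: 0.574
grip_force: 39.8
26.5 P [0.4666 0.3701 0.04  ] E [-83.4 430.8  40. ] F [-0.3  0.8 -1.8] g 49.9 39.8
R(E) x,y,z [[-0.851, 0.003, -0.525], [0.001, 1.0, 0.004], [0.525, 0.003, -0.851]] q [-0.12  0.26 -0.89  2.16  1.06  0.69 -0.06]
[0.03, 0.0014, 0.0006, 0.0023, 0.0, -0.1, -0.0]
[0.03, 0.0015, 0.0006, 0.0023, 0.0, -0.1, -0.0]
[0.03, 0.0015, 0.0006, 0.0023, 0.0, -0.1, -0.0]
[0.03, 0.0015, 0.0006, 0.0023, 0.0, -0.1, -0.0]
[0.03, 0.0015, 0.0006, 0.0023, 0.0, -0.1, -0.0]
--
```

```bash
python3 -m handwheel '[[0.03,0.0014,0,0.0023,0,0,0],[0.03,0.0014,0,0.0023,0,0,0],[0.03,0.0014,0,0.0023,0,0,0],[0.03,0.0014,0,0.0023,0,0,0],[0.03,0.0011,0,0.0018,0,0,0],[0.03,0,0,0,0,0,0]]'; python3 st.py
```

```text
time: 27.25
position: [0.4651, 0.3732, 0.0276]
tool_rot: [-0.176, 2.584, 0.059]
ft_force: [0.7, 0.8, -1.6]
grip_width: 0.576
grip_force: 39.8
27.25 P [0.4651 0.3732 0.0276] E [-84.4 434.   27.6] F [ 0.7  0.8 -1.6] g 50.1 39.8
R(E) x,y,z [[-0.851, 0.001, -0.525], [-0.003, 1.0, 0.007], [0.525, 0.007, -0.851]] q [-0.14  0.29 -0.87  2.17  1.11  0.69 -0.11]
```

```bash
python3 -m handwheel '[[0.03,0.0006,0,0.001,0,0,0],[0.03,0.0006,0,0.001,0,0,0],[0.03,0,0,0,0,0,0]]'; python3 -m handwheel '[[0.03,0.0005,0,0.0008,0,0,0],[0.03,0,0,0,0,0,0]]'; python3 st.py
```

```text
time: 27.62
position: [0.4653, 0.3733, 0.0255]
tool_rot: [-0.175, 2.584, 0.059]
ft_force: [-0.7, -0.3, -1.0]
grip_width: 0.574
grip_force: 39.8
time: 27.88
position: [0.4653, 0.3734, 0.0252]
tool_rot: [-0.176, 2.583, 0.058]
ft_force: [-3.4, -2.5, 6.3]
grip_width: 0.571
grip_force: 39.7
27.88 P [0.4653 0.3734 0.0252] E [-84.1 434.2  25.2] F [-3.4 -2.5  6.3] g 49.7 39.7
R(E) x,y,z [[-0.85, 0.001, -0.526], [-0.003, 1.0, 0.006], [0.526, 0.007, -0.85]] q [-0.15  0.29 -0.87  2.17  1.13  0.69 -0.12]
```

Contact on the tray floor (+6 N). Releasing and backing off along the tool axis.

```bash
python3 -m handwheel '[[0.06,0,0,0,0,0,0],[0.075,0,0,0,0,0,0],[0.075,0,0,0,0,0,0],[0.075,0,0,0,0,0,0],[0.075,0,0,-0.02,0,0,0],[0.075,0,0,-0.03,0,0,0],[0.075,0,0,-0.04,0,0,0],[0.075,-0.02,0,-0.04,0,0,0],[0.075,-0.03,0,-0.04,0,0,0],[0.075,0,0,0,0,0,0]]'
python3 - <<'E'
from h import *
exec(open('ga.py').read())
T=np.array([.470,.374,0])
for n in("scene","top"):
    im,d=ctrl.get_image(n);cv2.imwrite(f"pics/end_{n}.png",im);W=cloud(n,d).reshape(-1,3)
    k=(d.ravel()>0)&(abs(W[:,0]-.47)<.09)&(abs(W[:,1]-.374)<.055)&(W[:,2]>.037)&(W[:,2]<.07);Q=W[k]
    print(n,k.sum(),"z pct",np.percentile(Q[:,2],[5,50,95]).round(4),cv2.minAreaRect((Q[:,:2]*1000).astype(np.float32)))
    e=we(W);k=(d.ravel()>0)&(abs(e[:,0])<70)&(e[:,1]>10)&(e[:,1]<110)&(e[:,2]>65)&(e[:,2]<85)
    if k.sum()>20: print("block",k.sum(),np.median(e[k],0).round(1))
E
```

```text
time: 29.12
position: [0.4212, 0.3679, 0.201]
tool_rot: [-0.173, 2.575, 0.064]
ft_force: [-0.6, -0.8, 0.1]
grip_width: 0.862
grip_force: 0.0
29.12 P [0.4212 0.3679 0.201 ] E [-128.6  434.7  201. ] F [-0.6 -0.8  0.1] g 75.0 0.0
R(E) x,y,z [[-0.846, 0.003, -0.533], [-0.003, 1.0, 0.01], [0.533, 0.01, -0.846]] q [ 0.01 -0.19 -0.95  2.09  0.33  0.8   0.56]
handle-based 0.443490331593301
scene 4145 median 0.8898 slope angle 0.8746
top 3093 median 0.8813 slope angle 0.866
scene 180 z pct [0.0379 0.0441 0.051 ] ((471.74371337890625, 373.0712585449219), (91.62759399414062, 66.45159912109375), 6.153815746307373)
top 173 z pct [0.038  0.047  0.0511] ((477.8529968261719, 373.8188171386719), (72.59115600585938, 51.959693908691406), 6.921303749084473)
block 278 [-38.7  71.3  74.2]
```

```bash
python3 -c "
from bench import ctrl
print(ctrl.close_job())"
```

```text
the job is handed in; nothing more can be done
None
```

I handed the job in at about 29 s of robot time: the guard is propped with the peg seated in the stay's fork (guard angle reads about 0.87 rad, the low end of the seated range), the cradle stands upright near the centre of the tray, and I moved neither the block nor the other things on the bench.

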